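# Pack away the stapling station

## Robot

A 6-joint arm with a two-finger parallel gripper is mounted at the origin on the work surface. World frame = base frame: x ahead of the robot, y to its left, z up, the work surface at z = 0. Lengths are in m, angles in rad, forces in N, time in s.
With the tool pointing down it reaches from about 0.25 to 0.775 m from the base axis. Payload 4 kg.
Tool frame: the origin (TCP) lies midway between the tips of the shut fingers; the grasp point (between the pads) lies 19 mm behind it; z points along the fingers, x is the direction in which the jaws open and shut, and the axes are right-handed (so a half turn about z gives the same grasp; the last joint's range is limited). The gripper opens to 94 mm and grips with 3 to 60 N. Pads are 16 mm wide; open, the fingers measure 119 mm over their backs; the gripper's body (75 mm by 177 mm) begins 78 mm behind the grasp point.
Start: joints at [-1.447, 0.087, 1.371, -0, 1.684, -0.103], TCP at [0.124, -0.536, 0.206] pointing down, gripper open.
Joint ranges: [-3.1, 3.1], [-0.76, 2.03], [0.27, 2.55], [-1.08, 4.22], [0.17, 2.65], [-2.57, 2.57]. Speed limits (rad/s): [2.79, 2.79, 3.14, 3.14, 3.14, 3.14].

## Interface

Orientations are given as [roll, pitch, yaw] about the fixed x, y, z axes, in that order (R = Rz(yaw) Ry(pitch) Rx(roll)).
In Python, from bench import robot, eyes, close_job gives the robot as it stands.
- The arm moves only by the shell command python3 -m jog 'ROWS'. ROWS is JSON, a list of rows, each a list of 3 entries, a list of its own where there are three numbers: the turn, a rotation vector about the tool's x, y, z in degrees, then the shift along the tool's x, y, z in mm, then the closure, from -1 (fully open) to 1 (shut). In form: [[[wx, wy, wz], [x, y, z], claw], ...]. A call has 1 to 5 rows; each row is the pose to reach, as a shift and turn from the pose commanded when the call began, along the tool's axes at that moment; what a row does not reach only later rows make up. A row lasts 1/10 s, in which the tool goes at most 50 mm and 8.59 degrees, less where a joint would pass 70% of its speed; a pose out of reach is approached as far as the arm can. A call with a gripper value outside its range is refused whole. The fingers move at their own pace and stop on an object; the grip force is fixed at half the most. Time passes only in rows, so rows that repeat a pose let the fingers close. It gives the time, the measured TCP pose, the force and the opening at its end, in the units of the state.
- robot.get_obs(): the state, without advancing time (a new reading comes with each control period).
- eyes.snapshot(name): name is "side" or "top"; returns (picture, depth): 384x512x3 uint8, red, green, blue; 384x512 float32, m along the optical axis (not along the pixel's ray), 0 where there is no reading.
- eyes.camera_params(name): a dict with "mtx" (3x3 intrinsics, pixels), "k1" (the pictures are not rectified: a ray, as slopes to the right and down, at radius r is drawn at 1 + k1 r^2 times it, then the intrinsics apply), "world_to_cam" (4x4, takes a point from world to camera coordinates). Camera axes: x right, y up, looking along -z (the intrinsics and any distortion apply to the point x, -y, -z); pixel columns grow to the right and rows downward; lengths in m; the calibration is good to about 2 mm. A picture is of the moment at which its call begins. camera_params takes no time and is no camera call.
- close_job(): hands the job in, once; it reports no verdict.
The state is a dict: "time": time; "joint_positions": joint angles; "qvel": joint speeds; "joint_torque": joint torques, N m; "tool_pos": TCP position; "ee_rot": TCP orientation; "wrist_force": force on the tool from outside, world axes, zero at the start; "wrist_torque": the same for the moment, N m; "width": finger opening in m.
Only numpy, scipy, OpenCV 4.12 (cv2) and the standard library are available. Lean on these libraries where they do the work, as an engineer would, in place of code of your own. Each camera call takes 0.05 s, during which the arm holds its last target. There are 200 camera calls.

## Task

Pack up the stapling station for the night: take the coffee mug off the closed mahogany box and stand it upright on its cork coaster, then open the box. Fold every stapler and pen tin on the cabinet top fully shut, stow them all in the box and shut its lid fully. Do not tip the mug over, and leave the other desk things where they are.

Things in the scene. Friction and masses are not known exactly. Their poses are not given: they have to be found in the camera images.
- box: fixed open mahogany box, 216 (x) by 286 (y) outside, 72 high, walls 8 thick, inner floor 8 above the table, so 64 deep and 200 by 270 inside: room for three shut items side by side along y, each lying along x. Origin: centre of its underside; x towards the hinge side (away from the robot), y along the hinge, z up.
- lid (a joint): angle of the box lid in rad: 0 shut, growing as its front (-x) edge rises; 1.57 upright, 1.9 the stop. Friction (0.5 N m) holds it wherever it is left, so it must be carried or pressed all the way. About 6 N at the knob opens it.
- lid_hinge (a point): middle of the lid's hinge line, on the box's rear (+x) top rim, 72.5 mm above the table; axis along the box's y. The lid is a board 10 thick, 216 from the hinge line to its front edge and 286 wide; its underside lies in the plane of the hinge line. The axes of this point turn with the lid.
- lid_knob (a point): centre of the head of the brass knob on the lid's upper face: head 22 in diameter and 18 high, its centre 24 above the lid's face, 30 back from the front edge and midway along y (186 from the hinge line, 34 above its plane).
- mug: loose cream ceramic mug, 64 in diameter, 85 high, 240 g, empty, standing on the closed lid at first. Origin: centre of its underside; z up. The handle points along its +y and reaches 69 from the axis; grip it across its x.
- coaster: fixed round cork coaster, 96 in diameter, 5 thick, to the left of the box. Origin: centre of its underside.
- stapler1: desk stapler, 150 long, 38 wide, 56 high when shut, 350 g, loose; may be absent. Origin: centre of its underside; x along it (nose -x, tail pivot +x), z up. Rigid with the base is a 38 wide steel frame, x=-6 to +74, to 36 high: lift by this (mass centre near x=+10). Above it the 30 wide cap (38 to 56 high when shut) swings about the pivot; held by the cap alone, the base swings down.
- stapler2: desk stapler, 150 long, 38 wide, 56 high when shut, 350 g, loose; may be absent. Origin: centre of its underside; x along it (nose -x, tail pivot +x), z up. Rigid with the base is a 38 wide steel frame, x=-6 to +74, to 36 high: lift by this (mass centre near x=+10). Above it the 30 wide cap (38 to 56 high when shut) swings about the pivot; held by the cap alone, the base swings down.
- stapler1_cap (a joint): cap angle of stapler1 in rad: 0 shut down on the magazine, growing as the nose end of the cap rises; 1.57 upright, 1.9 the stop. Axis: the stapler's y through point stapler1_hinge. Friction (0.06 N m) holds it wherever it is left.
- stapler2_cap (a joint): cap angle of stapler2 in rad: 0 shut down on the magazine, growing as the nose end of the cap rises; 1.57 upright, 1.9 the stop. Axis: the stapler's y through point stapler2_hinge. Friction (0.06 N m) holds it wherever it is left.
- stapler1_hinge (a point): pivot of the cap of stapler1, midway across it: x=+62, z=36 in the stapler's frame. The shut cap reaches 136 forward of it (to -x) and its top lies 20 above it.
- stapler2_hinge (a point): the same point of stapler2.
- tin: flat bare metal pen tin, 160 long (its y), 44 wide (its x), 34 high when shut, 250 g, lying loose on its underside; may be absent. Origin: centre of its underside; z up. Its lid is hinged along the long side at +x. The lower tray is 22 high.
- tin_lid (a joint): lid angle of the tin in rad: 0 shut, growing as the -x edge of the lid rises; 1.57 upright, 1.9 the stop. Friction (0.02 N m) holds it wherever it is left.
- tin_hinge (a point): middle of the tin's hinge line: x=+22, z=22 in the tin's frame, axis along its y. The shut lid reaches 44 from it to -x and its top lies 12 above it.
- clip1: loose steel bulldog clip, 60 wide, near the front right of the table; to be left alone.
- clip2: loose steel bulldog clip, 60 wide, at the front left; to be left alone.
- thimble: green rubber thimble, 25 in diameter, 32 high, beyond the coaster; to be left alone.
- clip_holder: clear acrylic clip holder with clips on it, 70 by 110, 91 high, behind the coaster; to be left alone.
- hole_punch: grey hole punch, 100 by 120, 75 high, at the far side; to be left alone.
- tape_dispenser: black tape dispenser, 160 by 65, 91 high, at the far right; to be left alone.
- pen_cup: dark steel pen cup, 72 in diameter, pens to 155 high, at the left; to be left alone.
Things that resemble listed ones, but are neither listed nor needed, are in the scene too. What is shaped like the tin but green or yellow is not meant.

How it is judged:
By the outcome, as a careful person would: the job done as asked, in the order asked, and still so for the second after the job is handed in, with the robot touching nothing.
Of stapler1, stapler2, tin only 2 to 3 are there at a start; the rules pass over those that are not, and their reading is None.
At some moment in a run one of stapler1, stapler2, tin may be knocked a few centimetres aside while the robot is not near it.
It also fails if it takes over 210 s, if anything falls off the work surface, if the arm or the gripper's body presses on something with over 40 N, if the wrist force passes 120 N, or if a joint passes its speed limit or range.

## Working session

There is one attempt and no reset: what is moved stays moved. The work goes in short steps, Python scripts to look and compute and a shell command to move; the robot and the scene stay as the last step left them, time stands still between calls to the robot, and variables do not carry over. Pictures are saved under pics/ and viewed, about 12 in all and at most 16, crops included, and the job is handed in when it is done.

```bash
ls; mkdir -p pics
cat > h.py <<'E'
import numpy as np,cv2
from bench import robot,eyes
from scipy.spatial.transform import Rotation as R
def snap(n,tag):
    im,d=eyes.snapshot(n); np.savez(f'pics/{tag}.npz',im=im,d=d)
    cv2.imwrite(f'pics/{tag}.png',cv2.cvtColor(im,cv2.COLOR_RGB2BGR)); return im,d
def ray(n,u,v):
    p=eyes.camera_params(n);K=np.array(p['mtx']);k1=p['k1'];T=np.array(p['world_to_cam'])
    s=cv2.undistortPoints(np.array([[[u,v]]],float),K,np.array([k1,0,0,0,0.]))[0,0]
    Rm=T[:3,:3];c=-Rm.T@T[:3,3]; return c,Rm.T@np.array([s[0],-s[1],-1.])
def onz(n,u,v,z):
    c,d=ray(n,u,v); return c+d*(z-c[2])/d[2]
def cloud(n,d):
    p=eyes.camera_params(n);K=np.array(p['mtx']);T=np.array(p['world_to_cam'])
    h,w=d.shape;uv=np.stack(np.meshgrid(np.arange(w),np.arange(h)),-1).reshape(-1,1,2).astype(float)
    s=cv2.undistortPoints(uv,K,np.array([p['k1'],0,0,0,0.]))[:,0]
    z=d.reshape(-1);X=np.stack([s[:,0]*z,-s[:,1]*z,-z],1)
    W=(X-T[:3,3])@T[:3,:3]; W[z==0]=np.nan
    return W.reshape(h,w,3)
def pix(n,P):
    p=eyes.camera_params(n);T=np.array(p['world_to_cam']);q=T[:3,:3]@np.array(P)+T[:3,3]
    a=q[0]/-q[2];b=-q[1]/-q[2];f=1+p['k1']*(a*a+b*b);K=np.array(p['mtx']);return (K@[a*f,b*f,1])[:2]
def st():
    o=robot.get_obs();print('t',o['time'],'tcp',np.round(o['tool_pos'],4),'rpy',np.round(o['ee_rot'],3),'F',np.round(o['wrist_force'],1),'w',round(float(o['width']),4),'q',np.round(o['joint_positions'],2));return o
E
python3 - <<'E'
from h import *
st()
for n in('top','side'):
    im,d=snap(n,n+'0'); c,dd=ray(n,255.5,191.5);print(n,c,dd, (d>0).mean())
E
```

```text
pics
t 0.0 tcp [ 0.1236 -0.5354  0.2043] rpy [-3.141e+00  2.000e-03 -1.344e+00] F [-0.3  0.2 -0.4] w 0.094 q [-1.45  0.09  1.37 -0.    1.68 -0.1 ]
top [ 0.45558452 -0.01151525  1.43068174] [ 0.02186976  0.00595558 -1.00000975] 0.9960835774739584
side [ 0.04560039 -0.66536388  1.0569372 ] [ 0.41448585  0.51250848 -0.75239632] 0.9961446126302084
```

View pics/top0.png

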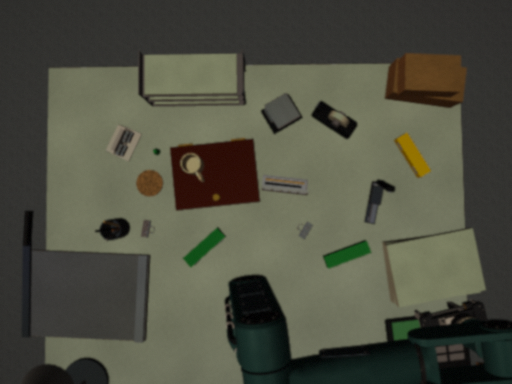

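View pics/side0.png

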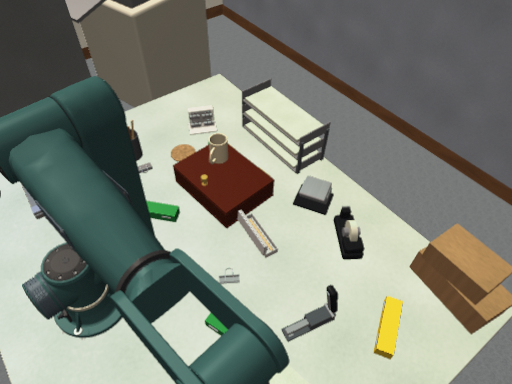

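The top view shows the box at about (215,175) with the mug at (191,163), and the coaster at (150,183). An open tin is at (285,185) and an open stapler at (375,200). The green and yellow bars are decoys, and the gripper hides the lower right. Next I'll measure these.

```bash
cat > m.py <<'E'
from h import *
import sys
tag=sys.argv[1] if len(sys.argv)>1 else 'top0'
z=np.load(f'pics/{tag}.npz');im,d=z['im'],z['d'];W=cloud('top',d)
hsv=cv2.cvtColor(im,cv2.COLOR_RGB2HSV)
def reg(x0,x1,y0,y1): 
    m=np.zeros(d.shape,bool);m[y0:y1,x0:x1]=1;return m
def rect(m,zmin,zmax,name):
    k=m&(W[...,2]>zmin)&(W[...,2]<zmax);P=W[k]
    if len(P)<10: print(name,'few');return
    r=cv2.minAreaRect((P[:,:2]*1000).astype(np.float32));print(name,len(P),'c',np.round(r[0],1),'sz',np.round(r[1],1),'ang',round(r[2],1),'z',np.round(np.nanpercentile(P[:,2],[5,50,95])*1000,1))
    return P
E
python3 - <<'E'
from m import *
print('table z',np.nanmedian(W[215:225,280:290,2]))
rect(reg(165,265,135,215),.074,.09,'boxlid')
rect(reg(165,265,135,215),.158,.18,'mugtop')
rect(reg(165,265,135,215),.12,.15,'mugmid')
rect(reg(165,265,190,205),.1,.125,'knob')
rect(reg(135,163,168,198),.003,.02,'coaster')
rect(reg(262,312,170,197),.008,.1,'tin all')
rect(reg(262,312,170,197),.035,.1,'tin hi')
rect(reg(262,312,170,197),.008,.03,'tin low')
rect(reg(355,397,175,226),.008,.2,'st all')
rect(reg(355,397,175,226),.008,.05,'st low')
rect(reg(355,397,175,226),.06,.2,'st hi')
rect(reg(180,230,225,270),.008,.2,'green1')
rect(reg(320,375,235,270),.008,.2,'green2')
# zoomed composite
a=cv2.resize(im[165:235,250:400],None,fx=4,fy=4,interpolation=cv2.INTER_CUBIC)
b=cv2.resize(im[130:215,120:265],(600,340),interpolation=cv2.INTER_CUBIC)
o=np.vstack([a,np.pad(b[:300],((0,0),(0,0),(0,0)))]);o=np.clip(o.astype(float)*1.8,0,255).astype(np.uint8)
cv2.imwrite('pics/z0.png',o[...,::-1])
E
```

```text
table z -0.0003905929842186618
boxlid 5076 c [547.8 134.6] sz [221.6 286.3] ang 5.4 z [77.3 82.  86.7]
mugtop 88 c [576.9 201. ] sz [62.5 61.3] ang 83.6 z [160.2 166.2 170.1]
mugmid 79 c [541.5 166.6] sz [155.1  59.7] ang 43.0 z [122.5 137.9 148.9]
knob 37 c [467.5 126.4] sz [19.1 18.7] ang 43.2 z [110.2 113.9 118.9]
coaster 414 c [523.  378.5] sz [104.1  98.2] ang 0.0 z [3.3 5.8 9.6]
tin all 403 c [ 519.5 -107.4] sz [163.   89.4] ang 87.9 z [ 8.9 43.7 69. ]
tin hi 209 c [ 489.7 -103.8] sz [158.5  14.7] ang 82.9 z [44.9 64.8 69.9]
tin low 186 c [ 517.9 -108.1] sz [163.4  89.1] ang 89.1 z [ 8.4 12.4 26.2]
st all 533 c [ 446.3 -421.4] sz [ 39.2 154.7] ang 78.7 z [ 10.8  34.6 168.5]
st low 404 c [ 446.1 -421.3] sz [ 39.2 154.2] ang 78.7 z [ 9.9 32.6 39.6]
st hi 125 c [ 498.6 -430.4] sz [26.4 42.7] ang 79.3 z [ 69.5 148.4 171.7]
green1 617 c [295.2 173.2] sz [107.2 170.6] ang 14.7 z [25.6 33.3 39. ]
green2 666 c [ 263.8 -320.2] sz [ 97.6 164.4] ang 10.6 z [19.8 33.1 38.2]
```

View pics/z0.png

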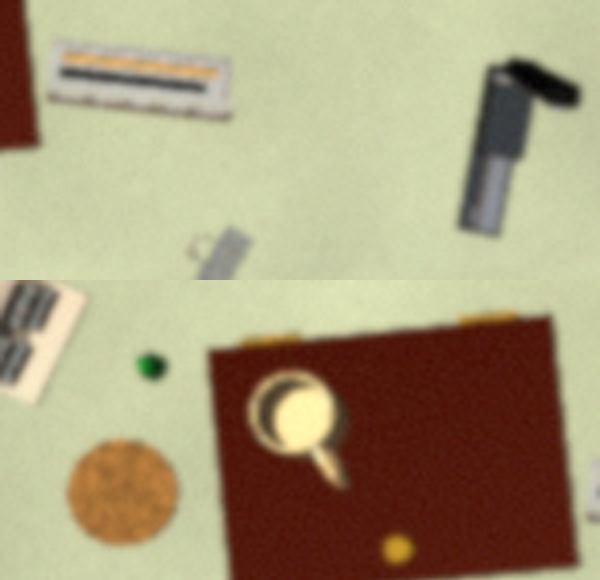

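```bash
cat >> h.py <<'E'
def go(x,y,z,yaw):
    "tool-down target (mm,deg): shift/turn in current tool axes (assumes commanded=measured)"
    o=robot.get_obs();Rm=R.from_euler('xyz',o['ee_rot']).as_matrix()
    dl=Rm.T@(np.array([x,y,z])/1000-np.array(o['tool_pos']))*1000
    Rt=R.from_euler('xyz',[np.pi,0,np.radians(yaw)]).as_matrix()
    w=R.from_matrix(Rm.T@Rt).as_rotvec(degrees=True)
    print('go',(x,y,z,yaw),'turn',np.round(w,1),'shift',np.round(dl,1))
E
python3 - <<'E'
from m import *
rect(reg(100,145,215,242),.008,.2,'pencup');rect(reg(150,162,147,158),.008,.05,'thimble');rect(reg(105,143,120,165),.008,.1,'clipholder');rect(reg(138,155,218,238),.004,.05,'clip2')
print('rim z .1675',[np.round(onz('top',*p,.1675),4) for p in((182,156),(200,156),(182,172),(191,163))])
k=reg(165,265,135,215)&(W[...,2]>.088)&(W[...,2]<.157);P=W[k];Q=P[:,:2]-[.577,.201];r=np.hypot(*Q.T);f=r>.045;print('handle',np.round(P[f&(r<.08)].mean(0),3),np.degrees(np.arctan2(*Q[f&(r<.08)].mean(0)[::-1])),f.sum())
# red mask for the box lid
m=((hsv[...,0]<8)|(hsv[...,0]>172))&(hsv[...,1]>120)&reg(160,270,130,220)
ys,xs=np.nonzero(m);C=np.array([onz('top',x,y,.0825)[:2] for x,y in zip(xs,ys)]);hull=cv2.convexHull((C*1000).astype(np.float32));print('red',cv2.minAreaRect(hull))
go(577,201,260,-57)
E
python3 -m jog '[[[0,0,0],[0,0,-75],-1],[[0,0,0],[0,0,-75],-1]]'
```

```text
pencup 541 c [365.  453.7] sz [127.3  79.8] ang 83.8 z [ 11.6  65.6 127.5]
thimble 34 c [632.5 348.3] sz [18.5 19.2] ang 84.4 z [11.3 26.1 31. ]
clipholder 600 c [663.5 451.8] sz [ 71.5 131.4] ang 70.1 z [ 9.8 78.8 93.2]
clip2 146 c [361.4 385.8] sz [60.5 63.9] ang 89.9 z [ 5.  11.4 17. ]
rim z .1675 [array([0.5981, 0.2278, 0.1675]), array([0.5975, 0.1707, 0.1675]), array([0.5473, 0.2279, 0.1675]), array([0.5756, 0.1993, 0.1675])]
handle [0.54  0.177 0.124] -146.91127280984202 135
time: 0.3
tool_pos: [0.1236, -0.5353, 0.2811]
ee_rot: [-3.141, 0.001, -1.344]
wrist_force: [0.6, -0.8, 1.7]
width: 0.094Traceback (most recent call last):
  File "<stdin>", line 7, in <module>
  File "h.py", line 12, in onz
    c,d=ray(n,u,v); return c+d*(z-c[2])/d[2]
        ~~~^^^^^^^
  File "h.py", line 8, in ray
    p=eyes.camera_params(n);K=np.array(p['mtx']);k1=p['k1'];T=np.array(p['world_to_cam'])
ValueError: time passes only in moves, steps and waits
```

```bash
python3 - <<'E'
s=open('h.py').read()
s=s.replace("from scipy","_c={}\ndef cp(n):\n    if n not in _c: _c[n]=eyes.camera_params(n)\n    return _c[n]\nfrom scipy",1).replace("p=eyes.camera_params(n)","p=cp(n)")
open('h.py','w').write(s)
E
python3 - <<'E'
from m import *
m=((hsv[...,0]<8)|(hsv[...,0]>172))&(hsv[...,1]>120)&reg(160,270,130,220)
ys,xs=np.nonzero(m);C=np.array([onz('top',x,y,.0825)[:2] for x,y in zip(xs,ys)]);hull=cv2.convexHull((C*1000).astype(np.float32));print('red',cv2.minAreaRect(hull))
go(577,201,281,-77)
E
```

```text
red ((545.6487426757812, 135.01895141601562), (206.42800903320312, 275.82342529296875), 5.419203758239746)
go (577, 201, 281, -77) turn [-0.   0.1 -0. ] shift [-615.5 -607.3    1.1]
```

```bash
J='python3 -m jog'
python3 -m jog '[[[0,0,0],[-30,-30,0],-1],[[0,0,0],[-65,-65,0],-1],[[0,0,0],[-95,-95,0],-1],[[0,0,0],[-125,-125,0],-1],[[0,0,0],[-154,-152,0],-1]]'
python3 -m jog '[[[0,0,0],[-30,-30,0],-1],[[0,0,0],[-65,-65,0],-1],[[0,0,0],[-95,-95,0],-1],[[0,0,0],[-125,-125,0],-1],[[0,0,0],[-154,-152,0],-1]]'
python3 -m jog '[[[0,0,0],[-30,-30,0],-1],[[0,0,0],[-65,-65,0],-1],[[0,0,0],[-95,-95,0],-1],[[0,0,0],[-125,-125,0],-1],[[0,0,0],[-154,-152,0],-1]]'
python3 -m jog '[[[0,0,-5],[-30,-30,0],-1],[[0,0,-10],[-65,-65,0],-1],[[0,0,-15],[-95,-95,0],-1],[[0,0,-20],[-125,-125,0],-1],[[0,0,-20],[-154,-152,0],-1]]'
python3 - <<'E'
from h import *
st();go(577,201,125,-57);go(577,201,220,-57)
E
```

```text
time: 0.8
tool_pos: [0.2377, -0.3498, 0.28]
ee_rot: [-3.141, 0.001, -1.344]
wrist_force: [0.8, -0.1, 0.2]
width: 0.0943
time: 1.3
tool_pos: [0.3511, -0.1656, 0.2801]
ee_rot: [3.141, 0.0, -1.344]
wrist_force: [0.6, -0.7, 0.3]
width: 0.0943
time: 1.8
tool_pos: [0.4646, 0.0187, 0.2799]
ee_rot: [3.141, 0.0, -1.343]
wrist_force: [0.3, -0.6, 0.4]
width: 0.094
time: 2.3
tool_pos: [0.5781, 0.2028, 0.2794]
ee_rot: [3.14, 0.0, -0.993]
wrist_force: [0.3, -0.0, -0.2]
width: 0.094
t 2.3 tcp [0.5781 0.2028 0.2794] rpy [ 3.14   0.    -0.993] F [ 0.3 -0.  -0.2] w 0.094 q [ 0.24  0.23  1.06 -0.    1.85  1.24]
go (577, 201, 125, -57) turn [0.1 0.  0.1] shift [  1.    1.7 154.4]
go (577, 201, 220, -57) turn [0.1 0.  0.1] shift [ 0.9  1.8 59.4]
```

```bash
python3 - <<'E'
from h import *
a,_=snap('top','top1')
o=np.clip(a[150:384,250:512].astype(float)*1.7,0,255).astype(np.uint8)
cv2.imwrite('pics/z1.png',cv2.resize(o,None,fx=2,fy=2,interpolation=cv2.INTER_CUBIC)[...,::-1])
E
python3 -m jog '[[[0,0,0],[1,2,40],-1],[[0,0,0],[1,2,80],-1],[[0,0,0],[1,2,110],-1],[[0,0,0],[1,2,135],-1],[[0,0,0],[1,2,154],-1]]'
python3 -m jog '[[[0,0,0],[0,0,0],-1],[[0,0,0],[0,0,0],0.8],[[0,0,0],[0,0,0],0.8],[[0,0,0],[0,0,0],0.8],[[0,0,0],[0,0,0],0.8]]'
python3 -m jog '[[[0,0,0],[0,0,0],0.8],[[0,0,0],[0,0,0],0.8],[[0,0,0],[0,0,0],0.8],[[0,0,0],[0,0,0],0.8],[[0,0,0],[0,0,0],0.8]]'
```

```text
time: 2.85
tool_pos: [0.575, 0.1986, 0.1233]
ee_rot: [3.137, 0.001, -0.995]
wrist_force: [0.9, -0.2, 0.1]
width: 0.0938
time: 3.35
tool_pos: [0.5771, 0.1993, 0.1279]
ee_rot: [-3.139, -0.001, -0.995]
wrist_force: [-0.1, 1.3, 2.5]
width: 0.0652
time: 3.85
tool_pos: [0.5767, 0.1996, 0.1278]
ee_rot: [-3.14, 0.0, -0.995]
wrist_force: [-2.0, 1.0, 5.3]
width: 0.0621
```

View pics/z1.png

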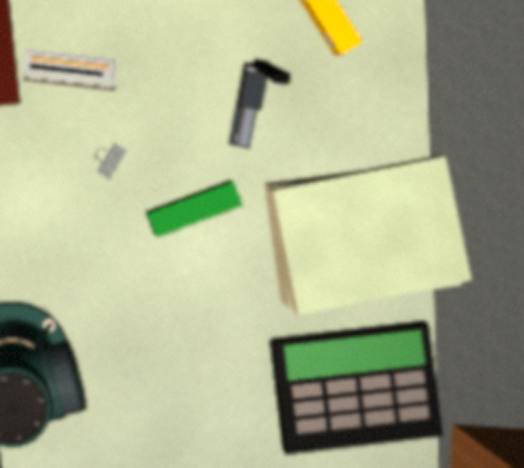

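```bash
python3 -m jog '[[[0,0,0],[0,0,-20],0.8],[[0,0,0],[0,0,-40],0.8],[[0,0,0],[0,0,-60],0.8],[[0,0,0],[0,0,-60],0.8],[[0,0,0],[0,0,-60],0.8]]'
python3 - <<'E'
from h import *
st();go(523,378.5,188,-57)
E
```

```text
time: 4.35
tool_pos: [0.5762, 0.1987, 0.185]
ee_rot: [3.14, -0.0, -0.995]
wrist_force: [-0.8, -0.9, -3.9]
width: 0.0622
t 4.35 tcp [0.5762 0.1987 0.185 ] rpy [ 3.14  -0.    -0.995] F [-0.8 -0.9 -3.9] w 0.0622 q [ 0.24  0.23  1.25 -0.    1.66  1.23]
go (523, 378.5, 188, -57) turn [ 0.1 -0.  -0. ] shift [-179.8  -53.3   -3.1]
```

```bash
python3 -m jog '[[[0,0,0],[-20,-6,0],0.8],[[0,0,0],[-55,-16,0],0.8],[[0,0,0],[-95,-28,0],0.8],[[0,0,0],[-135,-40,0],0.8],[[0,0,0],[-165,-49,0],0.8]]'
python3 -m jog '[[[0,0,0],[-15,-4,0],0.8],[[0,0,0],[-15,-4,30],0.8],[[0,0,0],[-15,-4,60],0.8],[[0,0,0],[-15,-4,85],0.8],[[0,0,0],[-15,-4,105],0.8]]'
python3 -m jog '[[[0,0,0],[0,0,10],0.8],[[0,0,0],[0,0,20],0.8],[[0,0,0],[0,0,24],0.8],[[0,0,0],[0,0,26],0.8],[[0,0,0],[0,0,26],0.8]]'
python3 -m jog '[[[0,0,0],[0,0,0],0.8],[[0,0,0],[0,0,0],0.8],[[0,0,0],[0,0,2],0.8],[[0,0,0],[0,0,2],0.8],[[0,0,0],[0,0,2],0.8]]'
python3 - <<'E'
from h import *
st();snap('side','side2');snap('top','top2');go(523,378.5,50,-57)
E
```

```text
time: 4.85
tool_pos: [0.5258, 0.3657, 0.1832]
ee_rot: [3.137, 0.001, -0.994]
wrist_force: [0.4, -0.8, -3.0]
width: 0.0626
time: 5.35
tool_pos: [0.5217, 0.3769, 0.0773]
ee_rot: [3.136, -0.001, -0.996]
wrist_force: [-0.6, -0.3, -3.0]
width: 0.0625
time: 5.85
tool_pos: [0.5234, 0.3791, 0.0562]
ee_rot: [-3.14, -0.0, -0.995]
wrist_force: [-1.3, -0.6, -3.2]
width: 0.0624
time: 6.35
tool_pos: [0.5228, 0.3789, 0.0533]
ee_rot: [3.141, -0.0, -0.995]
wrist_force: [-0.0, 0.4, -2.3]
width: 0.0625
t 6.35 tcp [0.5228 0.3789 0.0533] rpy [ 3.141 -0.    -0.995] F [-0.   0.4 -2.3] w 0.0625 q [ 0.54  0.37  1.34 -0.    1.44  1.53]
go (523, 378.5, 50, -57) turn [ 0. -0. -0.] shift [0.4 0.1 3.4]
```

Force still shows the mug's weight; I'll lower in 1–2 mm steps until it lands.

```bash
python3 -m jog '[[[0,0,0],[0,0,2],0.8],[[0,0,0],[0,0,2],0.8],[[0,0,0],[0,0,2],0.8]]'
python3 -m jog '[[[0,0,0],[0,0,1],0.8],[[0,0,0],[0,0,1],0.8],[[0,0,0],[0,0,1],0.8]]'
python3 -m jog '[[[0,0,0],[0,0,1],0.8],[[0,0,0],[0,0,1],0.8],[[0,0,0],[0,0,1],0.8]]'
```

```text
time: 6.75
tool_pos: [0.5227, 0.3788, 0.0512]
ee_rot: [3.141, -0.0, -0.995]
wrist_force: [-0.3, 0.2, -2.7]
width: 0.063
time: 7.05
tool_pos: [0.5229, 0.3789, 0.0504]
ee_rot: [3.142, -0.0, -0.995]
wrist_force: [-0.2, -0.1, -3.4]
width: 0.0623
time: 7.35
tool_pos: [0.523, 0.3789, 0.0503]
ee_rot: [-3.141, -0.0, -0.995]
wrist_force: [-3.3, -1.2, 1.9]
width: 0.062
```

```bash
python3 -m jog '[[[0,0,0],[0,0,0],-1],[[0,0,0],[0,0,0],-1],[[0,0,0],[0,0,0],-1],[[0,0,0],[0,0,0],-1],[[0,0,0],[0,0,0],-1]]'
python3 -m jog '[[[0,0,0],[0,0,-20],-1],[[0,0,0],[0,0,-50],-1],[[0,0,0],[0,0,-85],-1],[[0,0,0],[0,0,-120],-1],[[0,0,0],[0,0,-150],-1]]'
python3 - <<'E'
from h import *
st();go(469,127,200,-57)
z=np.load('pics/side2.npz');a=z['im'][110:230,120:300];cv2.imwrite('pics/z2.png',cv2.resize(np.clip(a*1.3,0,255).astype(np.uint8),None,fx=3,fy=3)[...,::-1])
E
```

```text
time: 7.85
tool_pos: [0.523, 0.3789, 0.0493]
ee_rot: [-3.142, -0.0, -0.995]
wrist_force: [0.4, 0.4, 0.1]
width: 0.0937
time: 8.35
tool_pos: [0.5231, 0.3791, 0.2016]
ee_rot: [-3.14, -0.0, -0.995]
wrist_force: [0.4, -0.0, -0.2]
width: 0.0941
t 8.35 tcp [0.5231 0.3791 0.2016] rpy [-3.14  -0.    -0.995] F [ 0.4 -0.  -0.2] w 0.0941 q [ 0.54  0.3   1.13 -0.    1.71  1.53]
go (469, 127, 200, -57) turn [-0.1 -0.  -0. ] shift [181.9 182.7   1.3]
```

```bash
python3 -m jog '[[[0,0,0],[30,30,0],-1],[[0,0,0],[62,62,0],-1],[[0,0,0],[95,95,0],-1],[[0,0,0],[125,125,0],-1],[[0,0,0],[125,125,0],-1]]'
python3 -m jog '[[[0,0,8],[30,30,0],-1],[[0,0,16],[57,58,0],-1],[[0,0,24],[57,58,0],-1],[[0,0,27.6],[57,58,0],-1],[[0,0,27.6],[57,58,0],-1]]'
python3 - <<'E'
from m import *
st()
im,d=snap('top','top3');W=cloud('top',d)
import m;m.W=W
m.rect(reg(135,170,165,200),.07,.11,'mugtop')
m.rect(reg(135,170,165,200),.003,.012,'coaster')
go(469,127,120,-84.6)
a=np.hstack([cv2.resize(im[120:270,90:320],(460,300))]);cv2.imwrite('pics/z3.png',np.clip(a*1.7,0,255).astype(np.uint8)[...,::-1])
E
```

```text
time: 8.85
tool_pos: [0.4854, 0.202, 0.1999]
ee_rot: [3.141, -0.002, -1.0]
wrist_force: [0.6, 0.1, -0.1]
width: 0.0938
time: 9.35
tool_pos: [0.4688, 0.1269, 0.1996]
ee_rot: [-3.141, 0.0, -1.477]
wrist_force: [-0.9, 1.1, -0.0]
width: 0.0939
t 9.35 tcp [0.4688 0.1269 0.1996] rpy [-3.141  0.    -1.477] F [-0.9  1.1 -0. ] w 0.0939 q [ 0.15 -0.06  1.53  0.    1.67  1.62]
mugtop 118 c [511.5 376.7] sz [85.8 59.8] ang 3.4 z [72.3 83.4 93.3]
coaster 288 c [524.6 366.1] sz [121.3 121.8] ang 89.3 z [ 3.3  6.  10.7]
go (469, 127, 120, -84.6) turn [-0.   0.   0.1] shift [ 0.1 -0.2 79.6]
```

View pics/z3.png

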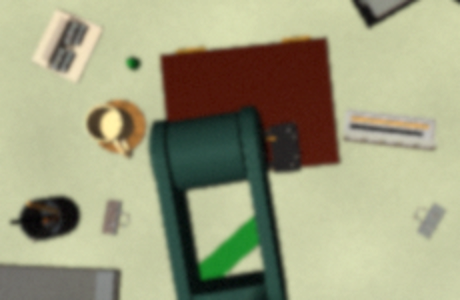

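```bash
python3 -m jog '[[[0,0,0],[0,0,40],-0.1],[[0,0,0],[0,0,75],-0.1],[[0,0,0],[0,0,100],-0.1],[[0,0,0],[0,0,110],-0.1],[[0,0,0],[0,0,110.5],-0.1]]'
python3 -m jog '[[[0,0,0],[0,0,0],0.9],[[0,0,0],[0,0,0],0.9],[[0,0,0],[0,0,0],0.9],[[0,0,0],[0,0,0],0.9],[[0,0,0],[0,0,0],0.9]]'
python3 -m jog '[[[0,0,0],[0,0,0],0.9],[[0,0,0],[0,0,0],0.9],[[0,0,0],[0,0,0],0.9],[[0,0,0],[0,0,0],0.9],[[0,0,0],[0,0,0],0.9]]'
```

```text
time: 9.9
tool_pos: [0.4676, 0.1269, 0.0875]
ee_rot: [3.138, -0.0, -1.475]
wrist_force: [1.3, -0.1, 0.7]
width: 0.0575
time: 10.4
tool_pos: [0.469, 0.1266, 0.0897]
ee_rot: [-3.14, -0.0, -1.477]
wrist_force: [0.5, -0.2, 1.8]
width: 0.0203
time: 10.9
tool_pos: [0.469, 0.1266, 0.0897]
ee_rot: [-3.14, -0.0, -1.477]
wrist_force: [-0.2, 0.0, 6.4]
width: 0.0202
```

```bash
python3 -m jog '[[[6,0,0],[0,-2.7,-19.3],0.9],[[12,0,0],[0,-7.5,-38.3],0.9],[[18,0,0],[0,-14.2,-56.7],0.9],[[24,0,0],[0,-22.8,-74.2],0.9],[[30,0,0],[0,-33.2,-90.8],0.9]]'; python3 -m jog '[[[0,0,0],[0,0,0],0.9],[[0,0,0],[0,0,0],0.9]]'
```

```text
time: 11.4
tool_pos: [0.501, 0.1297, 0.1763]
ee_rot: [-2.618, 0.0, -1.477]
wrist_force: [16.0, 1.9, -18.1]
width: 0.0196
time: 11.6
tool_pos: [0.4999, 0.1296, 0.1775]
ee_rot: [-2.623, -0.0, -1.477]
wrist_force: [-1.4, 0.6, -2.1]
width: 0.0193
```

```bash
python3 -m jog '[[[6,0,0],[0,-2.7,-19.3],0.9],[[12,0,0],[0,-7.5,-38.3],0.9],[[18,0,0],[0,-14.2,-56.7],0.9],[[24,0,0],[0,-22.8,-74.2],0.9],[[30,0,0],[0,-33.2,-90.8],0.9]]'; python3 -m jog '[[[0,0,0],[0,0,0],0.9],[[0,0,0],[0,0,0],0.9]]'
python3 -c "from h import *;st()"
```

```text
time: 12.1
tool_pos: [0.4857, 0.1285, 0.276]
ee_rot: [-2.091, -0.001, -1.477]
wrist_force: [-34.1, -13.1, 19.1]
width: 0.0046
time: 12.3
tool_pos: [0.4855, 0.1285, 0.2745]
ee_rot: [-2.097, -0.0, -1.477]
wrist_force: [0.3, 1.0, -0.1]
width: 0.0046
t 12.3 tcp [0.4855 0.1285 0.2745] rpy [-2.097 -0.    -1.477] F [ 0.3  1.  -0.1] w 0.0046 q [ 0.23 -0.76  2.18 -0.18  0.68  1.78]
```

```bash
cat > lid.py <<'E'
from h import *
def lidang(tag,n='side'):
    z=np.load(f'pics/{tag}.npz');im,d=z['im'],z['d'];W=cloud(n,d);hsv=cv2.cvtColor(im,cv2.COLOR_RGB2HSV)
    m=((hsv[...,0]<10)|(hsv[...,0]>170))&(hsv[...,1]>120)&(W[...,2]>.09)
    c,s=np.cos(np.radians(5.4)),np.sin(np.radians(5.4));P=W[m]
    a=(P[:,0]-.5478)*c+(P[:,1]-.1346)*s;b=-(P[:,0]-.5478)*s+(P[:,1]-.1346)*c
    k=(abs(b)<.15)&(abs(a)<.2);a,h=a[k],P[k,2]
    th=np.degrees(np.arctan2(h-.0725,.108-a));r=np.hypot(h-.0725,.108-a);f=r>.1
    print(n,'lid',f.sum(),'ang',np.round(np.percentile(th[f],[10,50,90]),1),'rmax',np.percentile(r,99) if len(r) else 0,'top z',h.max() if len(h) else 0)
E
python3 - <<'E'
from lid import *
snap('side','side4');snap('top','top4');lidang('side4');lidang('top4','top')
z=np.load('pics/side4.npz');cv2.imwrite('pics/z4.png',z['im'][...,::-1])
E
```

```text
side lid 1135 ang [31.9 33.5 35.4] rmax 0.21981865009129703 top z 0.1943385127012332
top lid 2617 ang [31.3 32.5 34.2] rmax 0.21839920464787171 top z 0.19249548842436112
```

View pics/z4.png

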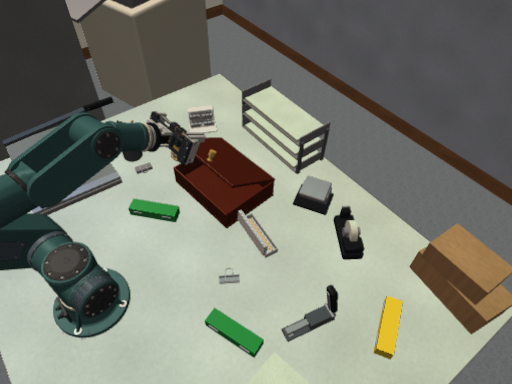

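The lid is at about 32°. I tilted the tool the wrong way, because the lid's upper face turns away from the robot, so the knob slid out of the pads. I'll regrip the knob with the tool vertical and let the knob pivot in the pads along the arc. I count two items present, the stapler at (320,318) and the tin at (258,232), with no second stapler in view.

```bash
python3 - <<'E'
from h import *
go(485,128.5,300,-84.6)
E
python3 -m jog '[[[0,0,0],[0,20,-15],-0.2],[[0,0,0],[0,20,-15],-0.2]]'
python3 -m jog '[[[-8,0,0],[0,0,0],-0.2],[[-16,0,0],[0,0,0],-0.2],[[-24,0,0],[0,0,0],-0.2],[[-32,0,0],[0,0,0],-0.2],[[-40,0,0],[0,0,0],-0.2]]'
python3 -m jog '[[[-8,0,0],[0,0,0],-0.2],[[-16,0,0],[0,0,0],-0.2],[[-20,0,0],[0,0,0],-0.2],[[-20,0,0],[0,0,0],-0.2]]'
python3 - <<'E'
from h import *
st();go(517.3,131.7,240,-84.6);go(517.3,131.7,182,-84.6)
E
```

```text
go (485, 128.5, 300, -84.6) turn [-60.  -0.  -0.] shift [ -0.1 -20.6 -12.9]
time: 12.6
tool_pos: [0.4777, 0.1363, 0.2627]
ee_rot: [-2.104, -0.005, -1.482]
wrist_force: [-0.2, 0.1, -0.7]
width: 0.0175
time: 13.1
tool_pos: [0.479, 0.1361, 0.2662]
ee_rot: [-2.801, -0.002, -1.482]
wrist_force: [-0.2, 0.2, -1.0]
width: 0.0553
time: 13.5
tool_pos: [0.4806, 0.1357, 0.2626]
ee_rot: [3.133, -0.003, -1.483]
wrist_force: [-0.5, 0.0, 0.7]
width: 0.0565
t 13.5 tcp [0.4806 0.1357 0.2626] rpy [ 3.133e+00 -3.000e-03 -1.483e+00] F [-0.5  0.   0.7] w 0.0565 q [ 0.16 -0.02  1.37 -0.    1.8   1.65]
go (517.3, 131.7, 240, -84.6) turn [ 0.5 -0.2 -0.4] shift [  7.2 -36.5  22.3]
go (517.3, 131.7, 182, -84.6) turn [ 0.5 -0.2 -0.4] shift [  7.  -37.   80.3]
```

```bash
python3 -m jog '[[[0.5,0,0],[7,-37,0],-0.2],[[0.5,0,0],[7,-37,0],-0.2],[[0.5,0,0],[7,-37,30],-0.2],[[0.5,0,0],[7,-37,60],-0.2],[[0.5,0,0],[7,-37,80],-0.2]]'
python3 -m jog '[[[0,0,0],[0,0,0],-0.2],[[0,0,0],[0,0,0],-0.2]]'
python3 -m jog '[[[0,0,0],[0,0,0],0.9],[[0,0,0],[0,0,0],0.9],[[0,0,0],[0,0,0],0.9],[[0,0,0],[0,0,0],0.9],[[0,0,0],[0,0,0],0.9]]'
python3 -c "from h import *;st();snap('side','side5');snap('top','top5')"
```

```text
time: 14.0
tool_pos: [0.5136, 0.1318, 0.1822]
ee_rot: [-3.14, -0.003, -1.482]
wrist_force: [-0.8, 1.0, -0.1]
width: 0.0561
time: 14.2
tool_pos: [0.5146, 0.1318, 0.1846]
ee_rot: [-3.138, -0.003, -1.483]
wrist_force: [0.4, 0.3, 0.1]
width: 0.0564
time: 14.7
tool_pos: [0.5153, 0.1309, 0.1838]
ee_rot: [-3.139, -0.006, -1.484]
wrist_force: [-0.5, 0.2, 1.1]
width: 0.0202
t 14.7 tcp [0.5153 0.1309 0.1838] rpy [-3.139 -0.006 -1.484] F [-0.5  0.2  1.1] w 0.0202 q [ 0.15  0.05  1.45 -0.01  1.64  1.63]
```

```bash
python3 -m jog '[[[0,0,0],[0,-18,-17],0.9],[[0,0,0],[0,-31,-27],0.9],[[0,0,0],[0,-45,-36],0.9],[[0,0,0],[0,-60,-43],0.9],[[0,0,0],[0,-75,-49.5],0.9]]'
python3 -m jog '[[[0,0,0],[0,-16,-5],0.9],[[0,0,0],[0,-32,-8],0.9],[[0,0,0],[0,-48,-10],0.9],[[0,0,0],[0,-65,-11],0.9],[[0,0,0],[0,-81,-10],0.9]]'
python3 - <<'E'
from lid import *
st();snap('side','side6');snap('top','top6');lidang('side6');lidang('top6','top')
E
```

```text
time: 15.3
tool_pos: [0.588, 0.1378, 0.2332]
ee_rot: [3.138, -0.005, -1.484]
wrist_force: [-5.1, -2.2, 0.8]
width: 0.0193
time: 15.8
tool_pos: [0.6705, 0.1454, 0.2459]
ee_rot: [-3.138, -0.004, -1.484]
wrist_force: [-3.0, -0.6, 8.0]
width: 0.0165
t 15.8 tcp [0.6705 0.1454 0.2459] rpy [-3.138 -0.004 -1.484] F [-3.  -0.6  8. ] w 0.0165 q [ 0.13  0.4   0.92 -0.    1.83  1.62]
side lid 1381 ang [79.2 79.8 80.3] rmax 0.2202223349235267 top z 0.2926075320532477
top lid 261 ang [72.8 80.7 81.8] rmax 0.522049939489027 top z 0.5651341065598532
```

```bash
python3 -m jog '[[[0,0,0],[0,0,3],0.9],[[0,0,0],[0,-16,6],0.9],[[0,0,0],[0,-32,10],0.9],[[0,0,0],[0,-48,15],0.9],[[0,0,0],[0,-55,17],0.9]]'
python3 -m jog '[[[0,0,0],[0,0,0],0.9],[[0,0,0],[0,0,0],0.9]]'
python3 - <<'E'
from lid import *
st();snap('side','side7');lidang('side7')
E
```

```text
time: 16.4
tool_pos: [0.7258, 0.1505, 0.2245]
ee_rot: [3.141, -0.004, -1.483]
wrist_force: [0.1, 0.1, 0.2]
width: 0.005
time: 16.6
tool_pos: [0.7248, 0.1504, 0.2261]
ee_rot: [-3.141, -0.004, -1.483]
wrist_force: [0.3, 0.6, 0.9]
width: 0.0046
t 16.6 tcp [0.7248 0.1504 0.2261] rpy [-3.141 -0.004 -1.483] F [0.3 0.6 0.9] w 0.0046 q [ 0.13  0.54  0.76 -0.    1.84  1.61]
side lid 1523 ang [83.6 84.2 84.8] rmax 0.21928788350862227 top z 0.2930966691325025
```

```bash
python3 -m jog '[[[0,0,0],[0,0,-40],0.9],[[0,0,0],[0,0,-80],0.9],[[0,0,0],[0,0,-95],0.9],[[0,0,0],[0,0,-95],0.9]]'
python3 -m jog '[[[0,0,0],[0,40,0],0.9],[[0,0,0],[0,85,0],0.9],[[0,0,0],[0,130,0],0.9],[[0,0,0],[0,130,0],0.9]]'
python3 -m jog '[[[0,0,0],[0,0,40],0.9],[[0,0,0],[0,0,80],0.9],[[0,0,0],[0,0,105],0.9],[[0,0,0],[0,0,105],0.9]]'
python3 -m jog '[[[0,0,0],[0,-20,0],0.9],[[0,0,0],[0,-40,0],0.9],[[0,0,0],[0,-55,0],0.9],[[0,0,0],[0,-70,0],0.9],[[0,0,0],[0,-85,0],0.9]]'
python3 - <<'E'
from lid import *
st();snap('side','side8');lidang('side8')
E
```

```text
time: 17.05
tool_pos: [0.7252, 0.1509, 0.3273]
ee_rot: [-3.13, -0.004, -1.483]
wrist_force: [-1.0, 0.7, 1.4]
width: 0.0048
time: 17.45
tool_pos: [0.5887, 0.1392, 0.319]
ee_rot: [3.136, -0.004, -1.482]
wrist_force: [0.5, 0.3, 1.2]
width: 0.0048
time: 17.85
tool_pos: [0.5928, 0.1385, 0.2094]
ee_rot: [3.132, -0.005, -1.483]
wrist_force: [-0.6, 0.0, 0.3]
width: 0.0044
time: 18.35
tool_pos: [0.6801, 0.1465, 0.2167]
ee_rot: [3.141, -0.004, -1.483]
wrist_force: [-3.1, -0.3, -0.9]
width: 0.0046
t 18.35 tcp [0.6801 0.1465 0.2167] rpy [ 3.141 -0.004 -1.483] F [-3.1 -0.3 -0.9] w 0.0046 q [ 0.13  0.42  0.94 -0.    1.78  1.62]
side lid 1698 ang [102.1 103.  103.9] rmax 0.2156863429154426 top z 0.3277318801207341
```

```bash
python3 -m jog '[[[0,0,0],[0,30,0],0.9],[[0,0,0],[0,60,0],0.9],[[0,0,0],[0,80,-40],0.9],[[0,0,0],[0,100,-80],0.9],[[0,0,0],[0,100,-80],0.9]]'
cat > tin.py <<'E'
from h import *
def items(tag):
    z=np.load(f'pics/{tag}.npz');im,d=z['im'],z['d'];W=cloud('top',d);X=W[...,0];Y=W[...,1];Z=W[...,2]
    def rc(m,n):
        P=W[m]
        if len(P)<15: print(n,len(P));return
        r=cv2.minAreaRect((P[:,:2]*1000).astype(np.float32));print(n,len(P),'c',np.round(r[0],1),'sz',np.round(r[1],1),'ang',round(r[2],1),'z',np.round(np.percentile(P[:,2],[5,50,95,100])*1000,1))
        return P
    t=(X>.42)&(X<.62)&(Y>-.24)&(Y<-.015)
    s=(X>.33)&(X<.58)&(Y>-.54)&(Y<-.32)
    return im,W,t,s,rc
E
python3 - <<'E'
from tin import *
st();snap('top','top9');snap('side','side9')
im,W,t,s,rc=items('top9');Z=W[...,2]
rc(t&(Z>.05),'tin lid');rc(t&(Z>.012)&(Z<.035),'tin tray')
rc(s&(Z>.012)&(Z<.05),'st base');rc(s&(Z>.06),'st cap')
# lid/tray profile along tin x (yaw 173)
P=W[t&(Z>.006)];u=np.array([np.cos(np.radians(173)),np.sin(np.radians(173))])
p=P[:,:2]@u*1000
for lo in range(int(p.min())//5*5,int(p.max())+5,5):
    k=(p>=lo)&(p<lo+5)
    if k.sum(): print(lo,k.sum(),np.round(np.percentile(P[k,2],[10,50,90])*1000,0))
q=P[:,:2]@np.array([-u[1],u[0]])*1000;print('along y',np.percentile(q,[0.5,2,98,99.5]))
v=np.load('pics/side9.npz')['im'];c=np.vstack([cv2.resize(v[200:270,210:310],(600,420))[:420]]);cv2.imwrite('pics/z9.png',c[...,::-1])
E
```

```text
time: 18.9
tool_pos: [0.5812, 0.1383, 0.3065]
ee_rot: [-3.123, -0.003, -1.483]
wrist_force: [0.1, -0.2, 1.4]
width: 0.0046
t 18.9 tcp [0.5812 0.1383 0.3065] rpy [-3.123e+00 -3.000e-03 -1.483e+00] F [ 0.1 -0.2  1.4] w 0.0046 q [ 0.14  0.18  1.06 -0.    1.88  1.62]
tin lid 198 c [489.  -97.1] sz [ 42.9 169. ] ang 5.4 z [55.7 65.6 71.  75.4]
tin tray 101 c [ 509.2 -106. ] sz [160.  56.] ang 82.9 z [12.4 18.3 30.6 34.5]
st base 366 c [ 447.6 -421.7] sz [ 40.3 154.8] ang 77.8 z [16.4 32.9 40.  49.5]
st cap 122 c [ 498.3 -430. ] sz [26.  42.4] ang 80.2 z [ 73.7 149.5 173.5 175. ]
-640 1 [6. 6. 6.]
-630 1 [6. 6. 6.]
-625 1 [7. 7. 7.]
-620 1 [7. 7. 7.]
-615 1 [6. 6. 6.]
-605 2 [7. 7. 7.]
-595 2 [ 7.  9. 11.]
-590 2 [8. 8. 8.]
-585 5 [6. 7. 7.]
-580 1 [7. 7. 7.]
-575 1 [8. 8. 8.]
-570 1 [8. 8. 8.]
-560 1 [6. 6. 6.]
-555 4 [6. 7. 7.]
-550 20 [15. 19. 24.]
-545 30 [ 7. 16. 23.]
-540 18 [ 6.  8. 15.]
-535 53 [ 7. 10. 14.]
-530 20 [ 7.  9. 15.]
-525 24 [ 6.  9. 13.]
-520 50 [ 7. 10. 15.]
-515 13 [ 7. 10. 18.]
-510 17 [11. 64. 69.]
-505 70 [62. 65. 69.]
-500 70 [63. 67. 70.]
-495 77 [28. 47. 66.]
-490 2 [6. 7. 7.]
-485 4 [ 6.  7. 48.]
-480 2 [69. 70. 71.]
-475 6 [ 6.  8. 41.]
-470 3 [ 8.  8. 62.]
-465 4 [ 7. 40. 73.]
-460 1 [70. 70. 70.]
-455 2 [6. 6. 7.]
-445 1 [6. 6. 6.]
-440 2 [9. 9. 9.]
-435 1 [7. 7. 7.]
along y [-43.16868444 -36.70727278 131.1814005  166.80262466]
```

View pics/z9.png

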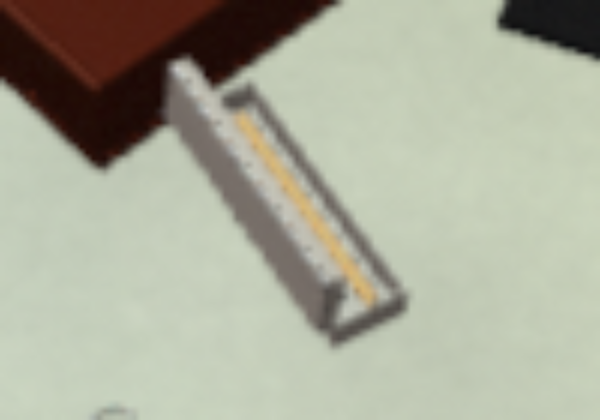

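```bash
python3 -c "from h import *;go(454,-99.5,306,-97)"
python3 -m jog '[[[0,0,6],[40,12,0],0.9],[[0,0,12],[80,35,0],0.9],[[0,0,12],[120,60,0],0.9],[[0,0,12],[150,80,0],0.9],[[0,0,12],[150,80,0],0.9]]'
python3 -c "from h import *;st();go(454,-99.5,56,-97)"
```

```text
go (454, -99.5, 306, -97) turn [-0.5 -0.2 12. ] shift [225.6 147.5  -6.8]
time: 19.5
tool_pos: [0.5127, -0.0219, 0.2956]
ee_rot: [-3.141, -0.005, -1.699]
wrist_force: [1.0, 0.3, 0.9]
width: 0.0047
t 19.5 tcp [ 0.5127 -0.0219  0.2956] rpy [-3.141 -0.005 -1.699] F [1.  0.3 0.9] w 0.0047 q [-0.15  0.    1.28 -0.01  1.86  1.55]
go (454, -99.5, 56, -97) turn [-0.1 -0.3 -0.3] shift [ 83.3  48.6 240. ]
```

```bash
python3 -m jog '[[[0,0,0],[40,25,0],0.9],[[0,0,0],[83,49,30],0.9],[[0,0,0],[83,49,70],0.9],[[0,0,0],[83,49,110],0.9],[[0,0,0],[83,49,150],0.9]]'
python3 -m jog '[[[0,0,0],[0,0,40],0.9],[[0,0,0],[0,0,70],0.9],[[0,0,0],[0,0,90],0.9],[[0,0,0],[0,0,90],0.9]]'
python3 -m jog '[[[0,0,0],[0,-15,0],0.9],[[0,0,0],[0,-25,0],0.9],[[0,0,0],[0,-35,0],0.9],[[0,0,0],[0,-45,2],0.9],[[0,0,0],[0,-55,4],0.9]]'
python3 -m jog '[[[0,0,0],[0,-8,4],0.9],[[0,0,0],[0,-16,9],0.9],[[0,0,0],[0,-20,14],0.9],[[0,0,0],[0,-20,18],0.9],[[0,0,0],[0,-20,18],0.9]]'
python3 -c "from h import *;st();snap('side','side10')"
```

```text
time: 20.0
tool_pos: [0.4555, -0.0953, 0.1441]
ee_rot: [-3.14, -0.003, -1.693]
wrist_force: [0.3, -0.4, -0.4]
width: 0.0044
time: 20.4
tool_pos: [0.453, -0.0942, 0.052]
ee_rot: [3.135, -0.001, -1.692]
wrist_force: [-0.1, -0.1, -0.5]
width: 0.0048
time: 20.9
tool_pos: [0.5114, -0.1027, 0.0531]
ee_rot: [-3.138, -0.004, -1.693]
wrist_force: [-0.4, -0.3, 0.8]
width: 0.0045
time: 21.4
tool_pos: [0.5302, -0.1051, 0.0346]
ee_rot: [-3.139, -0.003, -1.693]
wrist_force: [-0.1, -0.2, 0.5]
width: 0.0049
t 21.4 tcp [ 0.5302 -0.1051  0.0346] rpy [-3.139e+00 -3.000e-03 -1.693e+00] F [-0.1 -0.2  0.5] w 0.0049 q [-0.3   0.16  1.64 -0.    1.34  1.4 ]
```

```bash
python3 -m jog '[[[0,0,0],[0,0,2],0.9],[[0,0,0],[0,0,3],0.9],[[0,0,0],[0,0,3],0.9],[[0,0,0],[0,0,3],0.9]]'
python3 -m jog '[[[0,0,0],[0,0,0],0.9],[[0,0,0],[0,0,0],0.9]]'
python3 -m jog '[[[0,0,0],[0,0,-40],0.9],[[0,0,0],[0,0,-80],0.9],[[0,0,0],[0,40,-120],0.9],[[0,0,0],[0,80,-150],0.9],[[0,0,0],[0,100,-150],0.9]]'
python3 - <<'E'
from tin import *
st();snap('side','side11');snap('top','top11');im,W,t,s,rc=items('top11');Z=W[...,2];rc(t&(Z>.02)&(Z<.1),'tin')
v=np.load('pics/side11.npz')['im'];cv2.imwrite('pics/z11.png',cv2.resize(v[180:280,200:320],(600,500))[...,::-1])
E
```

```text
time: 21.85
tool_pos: [0.5302, -0.1051, 0.0341]
ee_rot: [-3.138, -0.004, -1.693]
wrist_force: [-3.0, 0.6, 10.2]
width: 0.0046
time: 22.05
tool_pos: [0.5302, -0.1051, 0.0341]
ee_rot: [-3.138, -0.004, -1.693]
wrist_force: [-3.7, 1.1, 9.2]
width: 0.005
time: 22.55
tool_pos: [0.4308, -0.0927, 0.1864]
ee_rot: [-3.131, -0.005, -1.693]
wrist_force: [0.6, 0.6, -0.0]
width: 0.005
t 22.55 tcp [ 0.4308 -0.0927  0.1864] rpy [-3.131 -0.005 -1.693] F [ 0.6  0.6 -0. ] w 0.005 q [-0.34 -0.16  1.65 -0.    1.64  1.35]
tin 600 c [501.4 -93.8] sz [160.   74.2] ang 83.2 z [28.3 33.3 38.5 70.7]
```

View pics/z11.png

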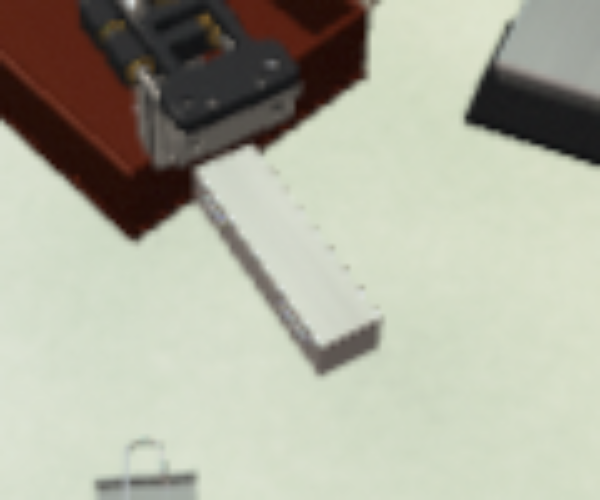

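Run:
```python
from tin import *
ya=np.radians(-11.7);u=np.array([np.cos(ya),np.sin(ya)]);v=np.array([-u[1],u[0]]);C=np.array([.4476,-.4217])
for n,tag in(('top','top11'),('side','side11')):
    z=np.load(f'pics/{tag}.npz');W=cloud(n,z['d']);P=W.reshape(-1,3);P=P[~np.isnan(P[:,0])]
    a=(P[:,:2]-C)@u*1000;b=(P[:,:2]-C)@v*1000;h=P[:,2]*1000
    k=(abs(a)<130)&(abs(b)<45)&(h>8);a,b,h=a[k],b[k],h[k]
    print(n,k.sum(),'low a',np.percentile(a[h<45],[1,99]),'b',np.percentile(b[h<45],[2,98]))
    for lo in range(8,180,15):
        m=(h>=lo)&(h<lo+15)
        if m.sum()>3: print(lo,m.sum(),'a',np.round(np.percentile(a[m],[5,50,95]),0),'b',np.round(np.percentile(b[m],[5,50,95]),0))
```

```text
top 541 low a [-74.55182917  66.06583601] b [-18.00941518  18.87263204]
8 86 a [-74. -28.  55.] b [-16.  15.  19.]
23 283 a [-66.   6.  55.] b [-16.   2.  18.]
38 45 a [-5. 21. 72.] b [-12.   4.  18.]
53 8 a [62. 72. 74.] b [-6. 11. 14.]
68 12 a [51. 62. 71.] b [-2. 13. 15.]
83 10 a [53. 64. 68.] b [-5. 11. 13.]
98 10 a [50. 59. 64.] b [-7. 13. 15.]
113 8 a [42. 52. 58.] b [ 6. 13. 15.]
128 11 a [43. 55. 59.] b [-1. 12. 15.]
143 13 a [32. 51. 55.] b [-3. 11. 14.]
158 50 a [33. 41. 50.] b [-10.   4.  14.]
173 5 a [37. 39. 45.] b [-6. -0.  4.]
side 1037 low a [-75.96953234  66.47547597] b [-17.31590349  19.74482221]
8 203 a [-76. -36.  56.] b [-17.  -9.  19.]
23 394 a [-69.  -5.  52.] b [-17.   0.  17.]
38 195 a [-2. 35. 62.] b [-16.  -2.  18.]
53 16 a [53. 58. 71.] b [-13. -11.   1.]
68 19 a [51. 55. 68.] b [-13. -12.   4.]
83 21 a [45. 52. 65.] b [-13. -10.   2.]
98 21 a [42. 48. 64.] b [-13. -10.   2.]
113 21 a [40. 47. 59.] b [-13. -11.   5.]
128 23 a [37. 41. 55.] b [-13. -11.   5.]
143 24 a [32. 39. 52.] b [-13. -11.   2.]
158 78 a [33. 38. 51.] b [-13.  -2.  12.]
173 22 a [36. 43. 47.] b [-8. -0. 11.]
```

```bash
python3 -m jog '[[[0,0,0],[0,0,-40],0.9],[[0,0,0],[20,-10,-80],0.9],[[0,0,0],[60,-30,-95],0.9],[[0,0,0],[100,-45,-95],0.9],[[0,0,0],[130,-60,-95],0.9]]'
python3 -c "from h import *;st();go(545.5,-442,280,-101.7)"
```

```text
time: 23.15
tool_pos: [0.4752, -0.2307, 0.2766]
ee_rot: [-3.139, -0.004, -1.694]
wrist_force: [-0.1, 0.5, 0.1]
width: 0.0048
t 23.15 tcp [ 0.4752 -0.2307  0.2766] rpy [-3.139 -0.004 -1.694] F [-0.1  0.5  0.1] w 0.0048 q [-0.56  0.03  1.29 -0.    1.82  1.14]
go (545.5, -442, 280, -101.7) turn [-0.2 -0.2  4.7] shift [201.1 -95.7  -2.3]
```

```bash
python3 -m jog '[[[0,0,2],[40,-20,0],0.9],[[0,0,4.7],[80,-40,0],0.9],[[0,0,4.7],[120,-58,0],0.9],[[0,0,4.7],[160,-76,0],0.9],[[0,0,4.7],[201,-96,0],0.9]]'
python3 -m jog '[[[0,0,0],[0,0,0],0.9],[[0,0,0],[0,0,40],0.9],[[0,0,0],[0,0,80],0.9],[[0,0,0],[0,0,115],0.9],[[0,0,0],[0,0,138],0.9]]'
python3 -c "
from h import *;o=st();d=(np.array(o['tool_pos'][:2])-[.4476,-.4217]);u=np.array([.979,-.203]);print('a',d@u,'b',d@[.203,.979]);snap('top','top12')
from tin import items
im,W,t,s,rc=items('top12');Z=W[...,2];rc(s&(Z>.012)&(Z<.045),'st')"
```

```text
time: 23.65
tool_pos: [0.5458, -0.4414, 0.276]
ee_rot: [-3.14, -0.002, -1.775]
wrist_force: [0.3, 0.2, 0.6]
width: 0.0047
time: 24.15
tool_pos: [0.5443, -0.4382, 0.1348]
ee_rot: [3.139, 0.0, -1.775]
wrist_force: [-0.3, -0.2, -1.2]
width: 0.0046
t 24.15 tcp [ 0.5443 -0.4382  0.1348] rpy [ 3.139  0.    -1.775] F [-0.3 -0.2 -1.2] w 0.0046 q [-0.76  0.44  1.07 -0.    1.63  1.02]
a 0.09803779466832681 b 0.0034744006902364603
st 46 c [ 497.  -419.9] sz [16.  43.6] ang 80.7 z [16.9 33.5 41.3 42.9]
```

```bash
python3 -m jog '[[[0,0,0],[0,16,0],0.9],[[0,0,0],[0,32,0],0.9],[[0,0,0],[0,48,0],0.9],[[0,0,0],[0,63,0],0.9],[[0,0,0],[0,78,0],0.9]]'
python3 -m jog '[[[0,0,0],[0,15,3],0.9],[[0,0,0],[0,30,8],0.9],[[0,0,0],[0,42,16],0.9],[[0,0,0],[0,52,28],0.9],[[0,0,0],[0,60,42],0.9]]'
python3 -m jog '[[[0,0,0],[0,3,10],0.9],[[0,0,0],[0,3,20],0.9],[[0,0,0],[0,3,30],0.9],[[0,0,0],[0,3,37],0.9],[[0,0,0],[0,3,37],0.9]]'
python3 -m jog '[[[0,0,0],[0,0,1],0.9],[[0,0,0],[0,0,2],0.9],[[0,0,0],[0,0,3],0.9],[[0,0,0],[0,0,3],0.9]]'
python3 -c "from h import *;o=st();d=(np.array(o['tool_pos'][:2])-[.4476,-.4217]);print('a',d@[.979,-.203])"
```

```text
time: 24.7
tool_pos: [0.469, -0.4238, 0.1404]
ee_rot: [-3.138, -0.003, -1.774]
wrist_force: [0.4, 0.2, -1.3]
width: 0.0047
time: 25.2
tool_pos: [0.4104, -0.4123, 0.0986]
ee_rot: [-3.137, -0.005, -1.775]
wrist_force: [0.6, 0.5, -0.6]
width: 0.005
time: 25.7
tool_pos: [0.4072, -0.411, 0.0593]
ee_rot: [-3.14, -0.002, -1.775]
wrist_force: [0.5, 0.9, 0.0]
width: 0.0045
time: 26.1
tool_pos: [0.4075, -0.4119, 0.0581]
ee_rot: [-3.138, -0.004, -1.775]
wrist_force: [0.7, -0.5, 0.0]
width: 0.0047
t 26.1 tcp [ 0.4075 -0.4119  0.0581] rpy [-3.138 -0.004 -1.775] F [ 0.7 -0.5  0. ] w 0.0047 q [-0.89  0.22  1.52 -0.    1.4   0.89]
a -0.04120438490265182
```

```bash
python3 -m jog '[[[0,0,0],[0,0,2],0.9],[[0,0,0],[0,0,2],0.9],[[0,0,0],[0,0,2],0.9]]'
python3 -m jog '[[[0,0,0],[0,0,1.5],0.9],[[0,0,0],[0,0,1.5],0.9],[[0,0,0],[0,0,1.5],0.9]]'
python3 -m jog '[[[0,0,0],[0,0,1.5],0.9],[[0,0,0],[0,0,1.5],0.9],[[0,0,0],[0,0,1.5],0.9]]'
python3 -m jog '[[[0,0,0],[0,0,1.5],0.9],[[0,0,0],[0,0,1.5],0.9],[[0,0,0],[0,0,1.5],0.9]]'
```

```text
time: 26.4
tool_pos: [0.4076, -0.4121, 0.0563]
ee_rot: [-3.138, -0.004, -1.775]
wrist_force: [-0.2, 0.2, 2.3]
width: 0.0044
time: 26.7
tool_pos: [0.4076, -0.4121, 0.0561]
ee_rot: [-3.138, -0.004, -1.775]
wrist_force: [-1.2, 2.0, 7.0]
width: 0.0047
time: 27.0
tool_pos: [0.4077, -0.4122, 0.056]
ee_rot: [-3.137, -0.005, -1.775]
wrist_force: [-3.3, 3.2, 12.0]
width: 0.0049
time: 27.3
tool_pos: [0.4077, -0.4122, 0.0558]
ee_rot: [-3.137, -0.005, -1.775]
wrist_force: [-4.6, 4.6, 18.5]
width: 0.0049
```

```bash
python3 -m jog '[[[0,0,0],[0,0,-30],0.9],[[0,0,0],[0,0,-70],-0.5],[[0,0,0],[-30,20,-110],-1],[[0,0,0],[-70,45,-130],-1],[[0,0,0],[-110,65,-130],-1]]'
cat > stm.py <<'E'
from tin import *
def st_meas(tags,c=(.447,-.421)):
    for n,tag in tags:
        z=np.load(f'pics/{tag}.npz');W=cloud(n,z['d']);P=W.reshape(-1,3);P=P[~np.isnan(P[:,0])]
        k=(np.hypot(P[:,0]-c[0],P[:,1]-c[1])<.12)&(P[:,2]>.012)&(P[:,2]<.065)
        r=cv2.minAreaRect((P[k,:2]*1000).astype(np.float32));print(n,k.sum(),np.round(r[0],1),np.round(r[1],1),round(r[2],1),'z',np.round(np.percentile(P[k,2],[5,50,95,99])*1000))
E
python3 - <<'E'
from stm import *
st();snap('top','top13');snap('side','side13');st_meas((('top','top13'),('side','side13')))
a=np.load('pics/top13.npz')['im'];b=np.load('pics/side13.npz')['im']
cv2.imwrite('pics/z13.png',np.clip(np.hstack([cv2.resize(a[150:270,260:420],(400,300)),cv2.resize(b[260:380,250:410],(400,300))])*1.4,0,255).astype(np.uint8)[...,::-1])
E
```

```text
time: 27.8
tool_pos: [0.3664, -0.291, 0.1844]
ee_rot: [-3.133, -0.007, -1.777]
wrist_force: [1.2, 0.1, 1.1]
width: 0.0335
t 27.8 tcp [ 0.3664 -0.291   0.1844] rpy [-3.133 -0.007 -1.777] F [1.2 0.1 1.1] w 0.0335 q [-0.79 -0.1   1.6  -0.    1.63  0.98]
top 354 [ 457.3 -423.7] [ 40.8 119.8] 77.2 z [22. 52. 59. 61.]
side 801 [ 445.  -419.1] [ 40.5 148.6] 78.0 z [18. 56. 61. 62.]
```

View pics/z13.png

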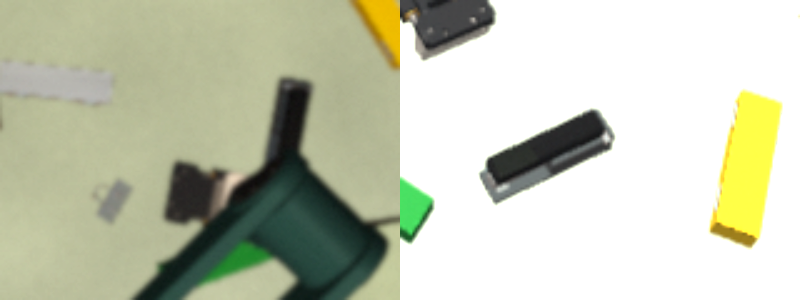

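```bash
python3 -m jog '[[[0,0,0],[55,-50,0],-1],[[0,0,0],[55,-50,0],-1],[[0,0,0],[55,-50,0],-1]]'
python3 -c "from h import *;st();go(460.7,-424,150,-102);go(460.7,-424,5,-102)"
```

```text
time: 28.2
tool_pos: [0.4041, -0.3563, 0.1795]
ee_rot: [-3.14, -0.003, -1.776]
wrist_force: [0.1, 0.3, -0.9]
width: 0.0655
t 28.2 tcp [ 0.4041 -0.3563  0.1795] rpy [-3.140e+00 -3.000e-03 -1.776e+00] F [ 0.1  0.3 -0.9] w 0.0655 q [-0.83  0.07  1.44 -0.    1.63  0.95]
go (460.7, -424, 150, -102) turn [-0.1 -0.2  0.2] shift [ 54.6 -69.1  29.7]
go (460.7, -424, 5, -102) turn [-0.1 -0.2  0.2] shift [ 54.2 -68.9 174.7]
```

```bash
python3 -m jog '[[[0,0,0],[30,-35,0],-1],[[0,0,0],[54,-69,20],-1],[[0,0,0],[54,-69,30],-1],[[0,0,0],[54,-69,30],-1],[[0,0,0],[54,-69,30],-1]]'
python3 -m jog '[[[0,0,0],[0,0,40],-1],[[0,0,0],[0,0,80],-1],[[0,0,0],[0,0,115],-1],[[0,0,0],[0,0,135],-1],[[0,0,0],[0,0,142],-1]]'
python3 -m jog '[[[0,0,0],[0,0,0],-1],[[0,0,0],[0,0,0],-1]]'
python3 -c "from h import *;st();go(460.7,-424,5,-102)"
```

```text
time: 28.7
tool_pos: [0.4597, -0.4205, 0.1517]
ee_rot: [-3.139, -0.003, -1.775]
wrist_force: [-0.5, -0.8, 0.9]
width: 0.094
time: 29.2
tool_pos: [0.4594, -0.4203, 0.009]
ee_rot: [-3.14, -0.002, -1.775]
wrist_force: [0.4, 0.3, 0.1]
width: 0.0939
time: 29.4
tool_pos: [0.4616, -0.4228, 0.0124]
ee_rot: [-3.135, -0.006, -1.775]
wrist_force: [-0.1, -1.1, 0.9]
width: 0.0941
t 29.4 tcp [ 0.4616 -0.4228  0.0124] rpy [-3.135 -0.006 -1.775] F [-0.1 -1.1  0.9] w 0.0941 q [-0.83  0.35  1.44 -0.    1.33  0.94]
go (460.7, -424, 5, -102) turn [-0.4 -0.3  0.3] shift [1.3 0.7 7.4]
```

```bash
python3 -m jog '[[[0,0,0],[1,0,4],-1],[[0,0,0],[1,0,7],-1],[[0,0,0],[1,0,7],-1]]'
python3 -m jog '[[[0,0,0],[0,0,0],0.6],[[0,0,0],[0,0,0],0.6],[[0,0,0],[0,0,0],0.6],[[0,0,0],[0,0,0],0.6],[[0,0,0],[0,0,0],0.6]]'
python3 -m jog '[[[0,0,0],[0,0,0],0.6],[[0,0,0],[0,0,0],0.6],[[0,0,0],[0,0,0],0.6],[[0,0,0],[0,0,0],0.6],[[0,0,0],[0,0,0],0.6]]'
python3 -m jog '[[[0,0,0],[0,0,-15],0.6],[[0,0,0],[0,0,-40],0.6],[[0,0,0],[0,0,-80],0.6],[[0,0,0],[0,0,-120],0.6],[[0,0,0],[0,0,-150],0.6]]'
python3 -c "from h import *;st();snap('side','side14');go(547,50,160,-84.6)"
```

```text
time: 29.7
tool_pos: [0.4604, -0.423, 0.0026]
ee_rot: [-3.139, -0.003, -1.775]
wrist_force: [-0.1, 0.7, -0.9]
width: 0.094
time: 30.2
tool_pos: [0.4604, -0.4229, 0.0025]
ee_rot: [-3.139, -0.003, -1.775]
wrist_force: [0.0, 0.6, -0.3]
width: 0.0574
time: 30.7
tool_pos: [0.4604, -0.4233, 0.0026]
ee_rot: [-3.138, -0.004, -1.775]
wrist_force: [0.0, -1.6, -0.1]
width: 0.038
time: 31.2
tool_pos: [0.4603, -0.4221, 0.1556]
ee_rot: [-3.137, -0.004, -1.775]
wrist_force: [0.8, -1.7, -2.3]
width: 0.0379
t 31.2 tcp [ 0.4603 -0.4221  0.1556] rpy [-3.137 -0.004 -1.775] F [ 0.8 -1.7 -2.3] w 0.0379 q [-0.83  0.26  1.27 -0.    1.61  0.94]
go (547, 50, 160, -84.6) turn [ -0.6  -0.7 -17.1] shift [-481.4   12.8   -2.9]
```

```bash
python3 -m jog '[[[0,0,0],[-30,0,0],0.6],[[0,0,0],[-70,0,0],0.6],[[0,0,0],[-110,0,0],0.6],[[0,0,0],[-150,0,0],0.6],[[0,0,0],[-190,0,0],0.6]]'
python3 -m jog '[[[0,0,0],[-40,0,0],0.6],[[0,0,0],[-80,0,0],0.6],[[0,0,0],[-120,0,0],0.6],[[0,0,0],[-160,0,0],0.6],[[0,0,0],[-190,0,0],0.6]]'
python3 -c "from h import *;st();go(565.5,76,156,-84.6)"
```

```text
time: 31.75
tool_pos: [0.4979, -0.234, 0.1505]
ee_rot: [-3.141, -0.002, -1.775]
wrist_force: [1.2, -0.1, -3.8]
width: 0.0375
time: 32.25
tool_pos: [0.5362, -0.0473, 0.15]
ee_rot: [-3.141, -0.002, -1.773]
wrist_force: [0.3, 0.2, -3.6]
width: 0.0378
t 32.25 tcp [ 0.5362 -0.0473  0.15  ] rpy [-3.141e+00 -2.000e-03 -1.773e+00] F [ 0.3  0.2 -3.6] w 0.0378 q [-0.19  0.08  1.49 -0.    1.57  1.58]
go (565.5, 76, 156, -84.6) turn [ -0.   -0.1 -17. ] shift [-126.7   -3.9   -6.2]
```

```bash
python3 -m jog '[[[0,0,-6],[-35,0,0],0.6],[[0,0,-12],[-70,-2,0],0.6],[[0,0,-17],[-105,-4,0],0.6],[[0,0,-17],[-127,-4,0],0.6],[[0,0,-17],[-127,-4,0],0.6]]'
python3 - <<'E'
from tin import *
st();go(565.5,76,156,-84.6);snap('top','top15');im,_=snap('side','side15')
cv2.imwrite('pics/z15.png',cv2.resize(im[110:260,150:350],(800,600))[...,::-1])
a,W,t,s,rc=items('top15');rc(t&(W[...,2]>.02)&(W[...,2]<.05),'tin')
E
```

```text
time: 32.75
tool_pos: [0.5659, 0.0766, 0.1493]
ee_rot: [3.141, -0.002, -1.474]
wrist_force: [-0.6, -0.6, -4.1]
width: 0.0376
t 32.75 tcp [0.5659 0.0766 0.1493] rpy [ 3.141e+00 -2.000e-03 -1.474e+00] F [-0.6 -0.6 -4.1] w 0.0376 q [ 0.04  0.15  1.41 -0.    1.58  1.51]
go (565.5, 76, 156, -84.6) turn [ 0.  -0.1  0.2] shift [ 0.6  0.5 -6.6]
tin 596 c [514.8 -95.4] sz [159.9  47.1] ang 83.0 z [26.9 33.1 38.3 43.6]
```

View pics/z15.png

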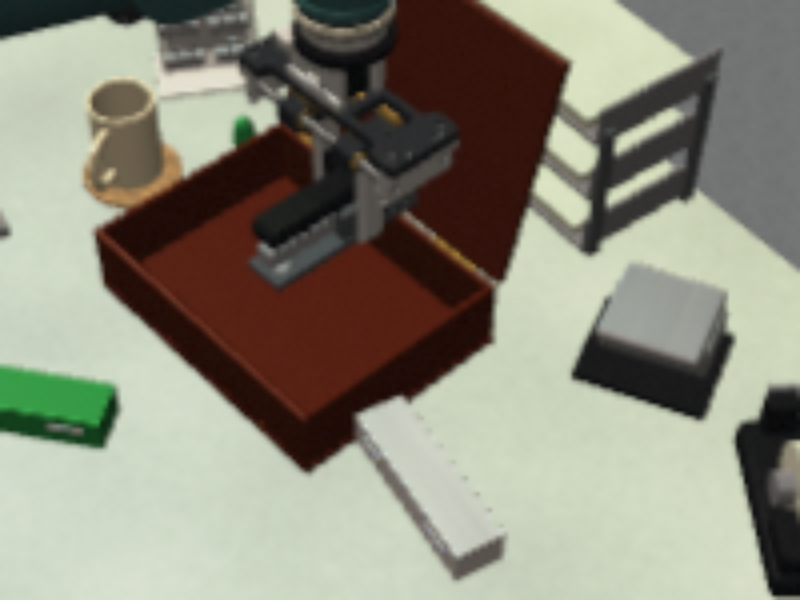

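```bash
python3 -m jog '[[[0,0,0],[0,0,30],0.6],[[0,0,0],[0,0,65],0.6],[[0,0,0],[0,0,95],0.6],[[0,0,0],[0,0,120],0.6],[[0,0,0],[0,0,130],0.6]]'
python3 -m jog '[[[0,0,0],[0,0,2],0.6],[[0,0,0],[0,0,4],0.6],[[0,0,0],[0,0,6],0.6],[[0,0,0],[0,0,6],0.6],[[0,0,0],[0,0,6],0.6]]'
python3 -m jog '[[[0,0,0],[0,0,1],0.6],[[0,0,0],[0,0,1],0.6],[[0,0,0],[0,0,1],0.6]]'
```

```text
time: 33.35
tool_pos: [0.564, 0.0713, 0.0171]
ee_rot: [3.136, -0.004, -1.48]
wrist_force: [0.2, 0.1, -3.9]
width: 0.0377
time: 33.85
tool_pos: [0.5678, 0.0729, 0.0159]
ee_rot: [-3.138, -0.004, -1.478]
wrist_force: [-0.1, 0.1, -4.0]
width: 0.0377
time: 34.15
tool_pos: [0.5671, 0.0729, 0.0139]
ee_rot: [-3.14, -0.004, -1.478]
wrist_force: [-0.7, 0.4, -4.3]
width: 0.038
```

```bash
python3 -m jog '[[[0,0,0],[0,0,2],0.6],[[0,0,0],[0,0,2],0.6],[[0,0,0],[0,0,2],0.6]]'
python3 -m jog '[[[0,0,0],[0,0,1],0.6],[[0,0,0],[0,0,1],0.6],[[0,0,0],[0,0,1],0.6]]'
python3 -m jog '[[[0,0,0],[0,0,1],0.6],[[0,0,0],[0,0,1],0.6],[[0,0,0],[0,0,1],0.6]]'
```

```text
time: 34.45
tool_pos: [0.5669, 0.0728, 0.0116]
ee_rot: [-3.14, -0.004, -1.478]
wrist_force: [0.2, -0.2, -3.6]
width: 0.0379
time: 34.75
tool_pos: [0.567, 0.0728, 0.0108]
ee_rot: [-3.14, -0.004, -1.478]
wrist_force: [0.8, -0.1, -3.5]
width: 0.0379
time: 35.05
tool_pos: [0.5672, 0.0728, 0.0105]
ee_rot: [-3.139, -0.004, -1.478]
wrist_force: [-2.9, -0.9, 1.9]
width: 0.0379
```

```bash
python3 -m jog '[[[0,0,0],[0,0,0],-0.3],[[0,0,0],[0,0,0],-0.3],[[0,0,0],[0,0,0],-0.3],[[0,0,0],[0,0,0],-0.3]]'
python3 -m jog '[[[0,0,0],[0,0,-25],-0.3],[[0,0,0],[0,0,-60],-0.3],[[0,0,0],[0,0,-100],-0.3],[[0,0,0],[0,0,-140],-0.3],[[0,0,0],[0,0,-170],-0.3]]'
cat > tinm.py <<'E'
from tin import *
def tinm(tag):
    im,W,t,s,rc=items(tag);m=(t&(W[...,2]>.024)&(W[...,2]<.045)).astype(np.uint8);m=cv2.morphologyEx(m,cv2.MORPH_OPEN,np.ones((3,3)))
    n,l,S,_=cv2.connectedComponentsWithStats(m);i=1+np.argmax(S[1:,4]);P=W[l==i];r=cv2.minAreaRect((P[:,:2]*1000).astype(np.float32));print('tin',len(P),np.round(r[0],1),np.round(r[1],1),round(r[2],1),'med',np.round(np.median(P,0)*1000,1))
    ys,xs=np.nonzero(l==i);r=cv2.minAreaRect(np.array([onz('top',x,y,.034)[:2]*1000 for x,y in zip(xs,ys)],np.float32));print(' ray',np.round(r[0],1),np.round(r[1],1),round(r[2],1))
E
python3 - <<'E'
from tinm import *
st();snap('top','top16');snap('side','side16');tinm('top16');tinm('top11')
go(515,-107,180,-7)
E
```

```text
time: 35.45
tool_pos: [0.5673, 0.0728, 0.0099]
ee_rot: [-3.139, -0.004, -1.478]
wrist_force: [-0.9, 0.2, -0.8]
width: 0.0609
time: 35.95
tool_pos: [0.5674, 0.0735, 0.183]
ee_rot: [-3.136, -0.004, -1.478]
wrist_force: [0.5, -0.2, -1.2]
width: 0.0612
t 35.95 tcp [0.5674 0.0735 0.183 ] rpy [-3.136 -0.004 -1.478] F [ 0.5 -0.2 -1.2] w 0.0612 q [ 0.03  0.14  1.36 -0.    1.64  1.51]
tin 578 [515.8 -95.4] [159.6  45.1] 82.6 med [515.5 -96.1  33.2]
 ray [515.6 -95.2] [159.4  45.5] 82.8
tin 581 [516.2 -95.5] [159.9  44.6] 82.7 med [515.4 -96.1  33.3]
 ray [516.  -95.3] [159.4  44.7] 82.7
go (515, -107, 180, -7) turn [ -0.5  -0.8 -77.7] shift [174.7  71.3   6.1]
```

```bash
python3 -c "from h import *;go(516,-95.5,185,-84.6)"
python3 -m jog '[[[0,0,0],[40,16,0],-1],[[0,0,0],[80,33,0],-1],[[0,0,0],[120,50,0],-1],[[0,0,0],[150,62,0],-1],[[0,0,0],[163,67,0],-1]]'
python3 -m jog '[[[0,0,-8],[0,0,0],-1],[[0,0,-16],[0,0,0],-1],[[0,0,-24],[0,0,0],-1],[[0,0,-32],[0,0,0],-1],[[0,0,-40],[0,0,0],-1]]'
python3 -m jog '[[[0,0,-8],[0,0,0],-1],[[0,0,-16],[0,0,0],-1],[[0,0,-24],[0,0,0],-1],[[0,0,-32],[0,0,0],-1],[[0,0,-37.4],[0,0,0],-1]]'
python3 -c "from tinm import *;st();go(516,-95.5,5,-7.3);snap('side','side17');snap('top','top17');tinm('top17')"
```

```text
go (516, -95.5, 185, -84.6) turn [-0.8 -0.3 -0.1] shift [163.4  69.2   1.1]
time: 36.55
tool_pos: [0.5137, -0.0972, 0.1789]
ee_rot: [3.141, -0.004, -1.481]
wrist_force: [0.1, 0.3, -0.3]
width: 0.0937
time: 37.05
tool_pos: [0.515, -0.0941, 0.1792]
ee_rot: [3.14, -0.003, -0.773]
wrist_force: [0.6, 0.0, -0.3]
width: 0.0942
time: 37.55
tool_pos: [0.5151, -0.094, 0.1792]
ee_rot: [3.139, -0.001, -0.122]
wrist_force: [0.2, 1.7, -0.2]
width: 0.0942
t 37.55 tcp [ 0.5151 -0.094   0.1792] rpy [ 3.139e+00 -1.000e-03 -1.220e-01] F [ 0.2  1.7 -0.2] w 0.0942 q [-0.29  0.03  1.48 -0.    1.63 -0.17]
go (516, -95.5, 5, -7.3) turn [ 0.1 -0.1  0.3] shift [  0.9   0.9 174.2]
tin 66 [524.4 -24.6] [17.5 38.8] 89.3 med [522.6 -26.2  33.2]
 ray [524.3 -24.5] [17.4 38.4] 89.4
```

```bash
python3 -m jog '[[[0,0,0],[1,1,40],-1],[[0,0,0],[1,1,80],-1],[[0,0,0],[1,1,120],-1],[[0,0,0],[1,1,150],-1],[[0,0,0],[1,1,165],-1]]'
python3 -m jog '[[[0,0,0],[0,0,4],-1],[[0,0,0],[0,0,8],-1],[[0,0,0],[0,0,8],-1],[[0,0,0],[0,0,8],0.5],[[0,0,0],[0,0,8],0.5]]'
python3 -m jog '[[[0,0,0],[0,0,0],0.5],[[0,0,0],[0,0,0],0.5],[[0,0,0],[0,0,0],0.5],[[0,0,0],[0,0,0],0.5],[[0,0,0],[0,0,0],0.5]]'
python3 -m jog '[[[0,0,0],[0,0,0],0.5],[[0,0,0],[0,0,0],0.5],[[0,0,0],[0,0,0],0.5]]'
```

```text
time: 38.15
tool_pos: [0.5137, -0.0954, 0.0111]
ee_rot: [3.14, 0.004, -0.129]
wrist_force: [-0.0, 0.2, 1.0]
width: 0.0939
time: 38.65
tool_pos: [0.5172, -0.0971, 0.0086]
ee_rot: [3.138, -0.005, -0.128]
wrist_force: [-0.5, -0.6, 1.0]
width: 0.0816
time: 39.15
tool_pos: [0.5167, -0.0972, 0.0075]
ee_rot: [3.137, -0.004, -0.127]
wrist_force: [0.9, -0.9, -0.1]
width: 0.0442
time: 39.45
tool_pos: [0.5166, -0.0971, 0.0075]
ee_rot: [3.138, -0.003, -0.127]
wrist_force: [1.3, -1.1, -0.4]
width: 0.0439
```

```bash
python3 -m jog '[[[0,0,0],[0,0,0],-0.1],[[0,0,0],[0,0,0],-0.1],[[0,0,0],[0,0,2],-0.1],[[0,0,0],[0,0,4],-0.1],[[0,0,0],[0,0,4.5],-0.1]]'
python3 -m jog '[[[0,0,0],[0,0,0],0.5],[[0,0,0],[0,0,0],0.5],[[0,0,0],[0,0,0],0.5],[[0,0,0],[0,0,0],0.5],[[0,0,0],[0,0,0],0.5]]'
python3 -m jog '[[[0,0,0],[0,0,-10],0.5],[[0,0,0],[0,0,-40],0.5],[[0,0,0],[0,0,-80],0.5],[[0,0,0],[0,0,-110],0.5],[[0,0,0],[0,0,-140],0.5]]'
python3 - <<'E'
from h import *
o=st();im,_=snap('side','side18');snap('top','top18')
b=60;x=547-b*.0941;y=134.6+b*.9956;print(x,y);go(x,y,150,-7.3)
cv2.imwrite('pics/z18.png',cv2.resize(im[130:250,170:330],(800,600))[...,::-1])
E
```

```text
time: 39.95
tool_pos: [0.5159, -0.0967, 0.0024]
ee_rot: [3.138, -0.002, -0.127]
wrist_force: [0.4, -0.3, -0.6]
width: 0.0516
time: 40.45
tool_pos: [0.5162, -0.0969, 0.0027]
ee_rot: [3.138, -0.003, -0.127]
wrist_force: [0.8, -0.6, -2.6]
width: 0.0438
time: 40.95
tool_pos: [0.5157, -0.096, 0.1449]
ee_rot: [3.139, -0.003, -0.127]
wrist_force: [-0.3, 0.4, -1.6]
width: 0.0437
t 40.95 tcp [ 0.5157 -0.096   0.1449] rpy [ 3.139e+00 -3.000e-03 -1.270e-01] F [-0.3  0.4 -1.6] w 0.0437 q [-0.29  0.05  1.53 -0.    1.56 -0.16]
541.354 194.336
go (541.354, 194.336, 150, -7.3) turn [ 0.3 -0.8  0. ] shift [ -14.6 -291.8   -2.9]
```

View pics/z18.png

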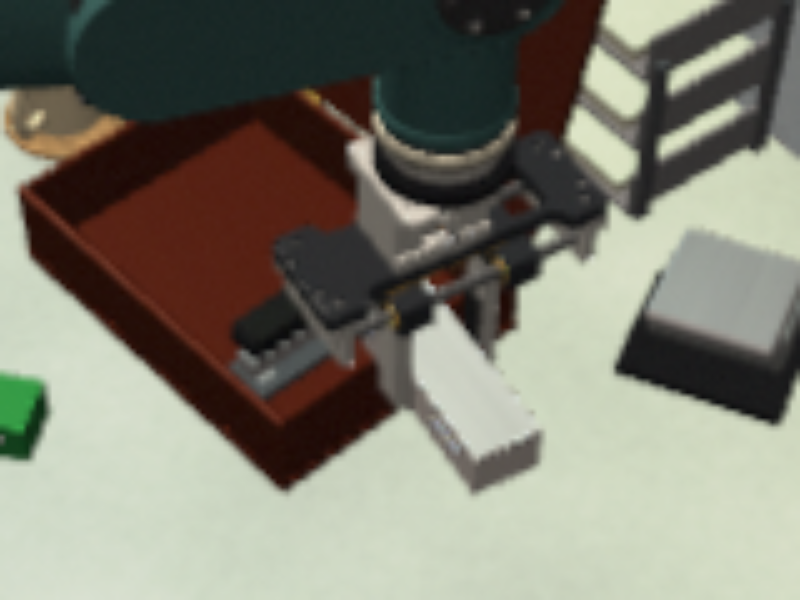

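```bash
python3 -m jog '[[[0,0,0],[-3,-40,-5],0.5],[[0,0,0],[-5,-85,-8],0.5],[[0,0,0],[-8,-130,-8],0.5],[[0,0,0],[-10,-175,-8],0.5],[[0,0,0],[-12,-215,-8],0.5]]'
python3 -m jog '[[[0,0,0],[-1,-40,0],0.5],[[0,0,0],[-2,-77,0],0.5],[[0,0,0],[-2,-77,0],0.5]]'
python3 -m jog '[[[0,0,8],[0,0,0],0.5],[[0,0,16],[0,0,0],0.5],[[0,0,24],[0,0,0],0.5],[[0,0,32],[0,0,0],0.5],[[0,0,40],[0,0,0],0.5]]'
python3 -m jog '[[[0,0,8],[0,0,0],0.5],[[0,0,16],[0,0,0],0.5],[[0,0,24],[0,0,0],0.5],[[0,0,32],[0,0,0],0.5],[[0,0,37.3],[0,0,0],0.5]]'
python3 - <<'E'
from h import *
o=st();snap('side','side19');go(541.4,194.3,10.7,-84.6)
E
```

```text
time: 41.55
tool_pos: [0.53, 0.1206, 0.1479]
ee_rot: [3.138, 0.001, -0.127]
wrist_force: [0.8, -0.8, -2.8]
width: 0.0439
time: 41.85
tool_pos: [0.5376, 0.1994, 0.1472]
ee_rot: [3.139, 0.002, -0.121]
wrist_force: [-0.0, -0.5, -2.9]
width: 0.0436
time: 42.35
tool_pos: [0.5381, 0.194, 0.1478]
ee_rot: [3.137, -0.003, -0.832]
wrist_force: [0.5, -0.1, -2.6]
width: 0.044
time: 42.85
tool_pos: [0.5381, 0.194, 0.1478]
ee_rot: [3.14, -0.005, -1.482]
wrist_force: [0.1, 0.5, -3.3]
width: 0.044
t 42.85 tcp [0.5381 0.194  0.1478] rpy [ 3.14  -0.005 -1.482] F [ 0.1  0.5 -3.3] w 0.044 q [ 0.25  0.16  1.41 -0.    1.58  1.73]
go (541.4, 194.3, 10.7, -84.6) turn [ 0.1 -0.3 -0.4] shift [ -0.7  -3.5 137.1]
```

```bash
python3 -m jog '[[[0,0,0],[0,-3,30],0.5],[[0,0,0],[0,-3,65],0.5],[[0,0,0],[0,-3,95],0.5],[[0,0,0],[0,-3,118],0.5],[[0,0,0],[0,-3,128],0.5]]'
python3 -m jog '[[[0,0,0],[0,0,2],0.5],[[0,0,0],[0,0,4],0.5],[[0,0,0],[0,0,6],0.5],[[0,0,0],[0,0,6],0.5],[[0,0,0],[0,0,6],0.5]]'
python3 -m jog '[[[0,0,0],[0,0,2],0.5],[[0,0,0],[0,0,2],0.5],[[0,0,0],[0,0,2],0.5]]'
python3 -m jog '[[[0,0,0],[0,0,1],0.5],[[0,0,0],[0,0,1],0.5],[[0,0,0],[0,0,1],0.5]]'
```

```text
time: 43.4
tool_pos: [0.5393, 0.1935, 0.0173]
ee_rot: [3.136, -0.005, -1.476]
wrist_force: [-0.1, 0.0, -2.9]
width: 0.0441
time: 43.9
tool_pos: [0.5431, 0.1951, 0.0168]
ee_rot: [-3.138, -0.004, -1.476]
wrist_force: [0.3, 0.3, -2.2]
width: 0.044
time: 44.2
tool_pos: [0.5424, 0.1949, 0.0138]
ee_rot: [-3.14, -0.004, -1.476]
wrist_force: [-0.1, 0.0, -2.3]
width: 0.044
time: 44.5
tool_pos: [0.5424, 0.1949, 0.0127]
ee_rot: [-3.14, -0.004, -1.476]
wrist_force: [0.2, -0.7, -2.4]
width: 0.0438
```

```bash
python3 -m jog '[[[0,0,0],[0,0,2],0.5],[[0,0,0],[0,0,2],0.5],[[0,0,0],[0,0,2],0.5]]'
python3 -m jog '[[[0,0,0],[0,0,0],-0.3],[[0,0,0],[0,0,0],-0.3],[[0,0,0],[0,0,0],-0.3],[[0,0,0],[0,0,0],-0.3]]'
python3 -m jog '[[[0,0,0],[0,0,-25],-0.3],[[0,0,0],[0,0,-60],-0.3],[[0,0,0],[0,0,-100],-0.3],[[0,0,0],[0,0,-140],-0.3],[[0,0,0],[0,0,-180],-0.3]]'
python3 -m jog '[[[0,0,0],[0,40,-40],-0.3],[[0,0,0],[0,85,-80],-0.3],[[0,0,0],[0,130,-110],-0.3],[[0,0,0],[0,150,-120],-0.3],[[0,0,0],[0,150,-120],-0.3]]'
python3 - <<'E'
from lid import *
st();a,d=snap('top','top20');b,_=snap('side','side20');lidang('side20')
cv2.imwrite('pics/z20.png',np.clip(np.hstack([cv2.resize(a[110:230,130:290],(400,300)),cv2.resize(b[110:230,160:320],(400,300))])*1.4,0,255).astype(np.uint8)[...,::-1])
c,s=np.cos(np.radians(5.4)),np.sin(np.radians(5.4))
for n,t in(('top','top20'),('side','side20')):
    W=cloud(n,np.load(f'pics/{t}.npz')['d']);X=(W[...,0]-.547)*c+(W[...,1]-.1346)*s;Y=-(W[...,0]-.547)*s+(W[...,1]-.1346)*c;Z=W[...,2]
    for nm,lo,hi in(('stapler',-.1,-.02),('tin',.02,.1)):
        k=(abs(X)<.094)&(Y>lo)&(Y<hi)&(Z>.025)&(Z<.1)
        for x0 in range(-90,90,20):
            m=k&(X*1000>=x0)&(X*1000<x0+20)
            if m.sum()>4: print(n,nm,x0,m.sum(),'z',np.round(np.percentile(Z[m],[10,50,90])*1000,0),'y',np.round(np.percentile(Y[m],[5,95])*1000,0))
E
```

```text
time: 44.8
tool_pos: [0.5428, 0.195, 0.0111]
ee_rot: [-3.139, -0.004, -1.476]
wrist_force: [-0.5, 0.4, -1.5]
width: 0.0435
time: 45.2
tool_pos: [0.5426, 0.1949, 0.011]
ee_rot: [-3.139, -0.004, -1.476]
wrist_force: [-0.2, 0.2, -1.0]
width: 0.0612
time: 45.7
tool_pos: [0.5418, 0.1955, 0.1924]
ee_rot: [-3.14, -0.004, -1.476]
wrist_force: [0.4, 0.4, 0.4]
width: 0.0611
time: 46.2
tool_pos: [0.3908, 0.1823, 0.3166]
ee_rot: [-3.129, -0.001, -1.475]
wrist_force: [0.8, -0.5, 1.4]
width: 0.0611
t 46.2 tcp [0.3908 0.1823 0.3166] rpy [-3.129e+00 -1.000e-03 -1.475e+00] F [ 0.8 -0.5  1.4] w 0.0611 q [ 0.31 -0.18  1.41 -0.    1.9   1.78]
side lid 2160 ang [103.2 104.1 105. ] rmax 0.2169868442580742 top z 0.2863891069722358
top stapler -90 15 z [56. 61. 68.] y [-73. -51.]
top stapler -70 53 z [59. 64. 68.] y [-76. -49.]
top stapler -50 51 z [60. 64. 67.] y [-77. -51.]
top stapler -30 53 z [60. 63. 67.] y [-77. -49.]
top stapler -10 61 z [41. 62. 66.] y [-81. -47.]
top stapler 10 64 z [44. 61. 66.] y [-80. -46.]
top stapler 30 66 z [42. 62. 66.] y [-82. -48.]
top stapler 50 56 z [41. 48. 65.] y [-81.
[... 526 characters left out ...]
y [-77. -51.]
side stapler -30 59 z [32. 63. 68.] y [-76. -52.]
side stapler -10 79 z [33. 62. 67.] y [-81. -52.]
side stapler 10 75 z [33. 61. 67.] y [-82. -53.]
side stapler 30 71 z [34. 61. 68.] y [-81. -53.]
side stapler 50 48 z [32. 48. 67.] y [-83. -56.]
side stapler 70 7 z [28. 44. 45.] y [-81. -53.]
side tin -90 47 z [30. 40. 46.] y [41. 81.]
side tin -70 70 z [33. 43. 46.] y [39. 80.]
side tin -50 70 z [32. 43. 46.] y [40. 80.]
side tin -30 68 z [34. 44. 46.] y [40. 81.]
side tin -10 65 z [32. 43. 47.] y [39. 80.]
side tin 10 65 z [33. 44. 46.] y [39. 80.]
side tin 30 65 z [33. 44. 47.] y [40. 81.]
side tin 50 64 z [34. 44. 48.] y [40. 81.]
side tin 70 36 z [33. 43. 47.] y [38. 82.]
```

View pics/z20.png

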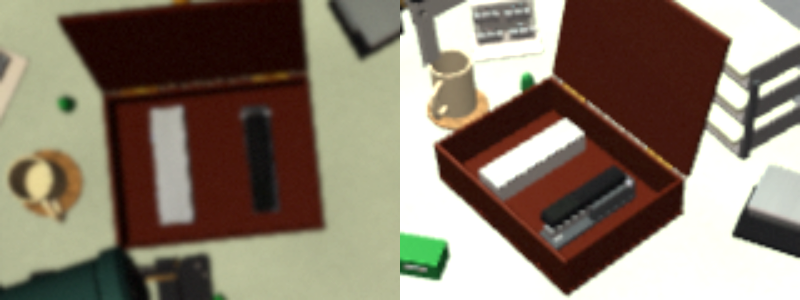

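```bash
python3 -c "from h import *;go(503,67,170,-84.6);go(503,67,70,-84.6)"
python3 -m jog '[[[0,0,0],[40,-35,30],0.9],[[0,0,0],[80,-75,60],0.9],[[0,0,0],[115,-115,90],0.9],[[0,0,0],[125,-123,120],0.9],[[0,0,0],[125,-123,145],0.9]]'
python3 -c "from h import *;st();go(503,67,70,-84.6)"
```

```text
go (503, 67, 170, -84.6) turn [-0.3 -0.2  0. ] shift [124.5 -98.3 142.4]
go (503, 67, 70, -84.6) turn [-0.3 -0.2  0. ] shift [124.1 -97.8 242.4]
time: 46.8
tool_pos: [0.529, 0.0655, 0.1616]
ee_rot: [3.14, -0.005, -1.48]
wrist_force: [0.8, 0.9, 0.1]
width: 0.0243
t 46.8 tcp [0.529  0.0655 0.1616] rpy [ 3.14  -0.005 -1.48 ] F [0.8 0.9 0.1] w 0.0243 q [ 0.02  0.06  1.48 -0.    1.6   1.5 ]
go (503, 67, 70, -84.6) turn [ 0.1 -0.3 -0.2] shift [-4.3 25.6 91.6]
```

```bash
python3 -m jog '[[[0,0,0],[-3,26,0],0.9],[[0,0,0],[-3,26,30],0.9],[[0,0,0],[-3,26,60],0.9],[[0,0,0],[-3,26,80],0.9],[[0,0,0],[-3,26,88],0.9]]'
python3 -m jog '[[[0,0,0],[0,0,2],0.9],[[0,0,0],[0,0,4],0.9],[[0,0,0],[0,0,6],0.9],[[0,0,0],[0,0,8],0.9],[[0,0,0],[0,0,8],0.9]]'
python3 -m jog '[[[0,0,0],[0,0,2],0.9],[[0,0,0],[0,0,2],0.9],[[0,0,0],[0,0,2],0.9]]'
python3 -c "from h import *;st()"
```

```text
time: 47.3
tool_pos: [0.4985, 0.0681, 0.0728]
ee_rot: [3.134, -0.004, -1.477]
wrist_force: [-0.6, -0.3, -0.5]
width: 0.0046
time: 47.8
tool_pos: [0.5014, 0.0687, 0.0707]
ee_rot: [-3.139, -0.004, -1.476]
wrist_force: [-0.1, 0.8, -0.3]
width: 0.0045
time: 48.1
tool_pos: [0.501, 0.0687, 0.0682]
ee_rot: [-3.14, -0.004, -1.476]
wrist_force: [-0.8, 0.5, -0.9]
width: 0.0046
t 48.1 tcp [0.501  0.0687 0.0682] rpy [-3.14  -0.004 -1.476] F [-0.8  0.5 -0.9] w 0.0046 q [ 0.03  0.06  1.68 -0.    1.4   1.5 ]
```

```bash
python3 -m jog '[[[0,0,0],[0,0,2],0.9],[[0,0,0],[0,0,2],0.9],[[0,0,0],[0,0,2],0.9]]'
python3 -m jog '[[[0,0,0],[0,0,1.5],0.9],[[0,0,0],[0,0,1.5],0.9],[[0,0,0],[0,0,1.5],0.9]]'
python3 -m jog '[[[0,0,0],[0,0,1.5],0.9],[[0,0,0],[0,0,1.5],0.9],[[0,0,0],[0,0,1.5],0.9]]'
python3 -m jog '[[[0,0,0],[0,0,1.5],0.9],[[0,0,0],[0,0,1.5],0.9],[[0,0,0],[0,0,1.5],0.9]]'
python3 -m jog '[[[0,0,0],[0,0,1.5],0.9],[[0,0,0],[0,0,1.5],0.9],[[0,0,0],[0,0,1.5],0.9]]'
```

```text
time: 48.4
tool_pos: [0.501, 0.0686, 0.0661]
ee_rot: [-3.14, -0.004, -1.476]
wrist_force: [-0.1, 0.3, -0.1]
width: 0.0047
time: 48.7
tool_pos: [0.501, 0.0686, 0.0646]
ee_rot: [-3.14, -0.004, -1.476]
wrist_force: [0.3, -0.3, -0.0]
width: 0.0047
time: 49.0
tool_pos: [0.5013, 0.0686, 0.0642]
ee_rot: [-3.139, -0.004, -1.476]
wrist_force: [-2.7, -0.7, 5.3]
width: 0.0048
time: 49.3
tool_pos: [0.5013, 0.0686, 0.064]
ee_rot: [-3.139, -0.004, -1.476]
wrist_force: [-4.8, -0.5, 11.3]
width: 0.0046
time: 49.6
tool_pos: [0.5013, 0.0686, 0.0638]
ee_rot: [-3.138, -0.004, -1.476]
wrist_force: [-7.4, -0.5, 18.0]
width: 0.0046
```

```bash
python3 -m jog '[[[0,0,0],[0,0,-40],0.9],[[0,0,0],[0,0,-90],0.9],[[0,0,0],[0,0,-140],0.9],[[0,0,0],[0,0,-190],0.9],[[0,0,0],[0,0,-230],0.9]]'
python3 -m jog '[[[0,0,-8],[0,0,-40],-0.5],[[0,0,-16],[0,0,-75],-0.5],[[0,0,-24],[0,0,-75],-0.5],[[0,0,-32],[0,0,-75],-0.5],[[0,0,-40],[0,0,-75],-0.5]]'
python3 -m jog '[[[0,0,-8],[0,0,0],-0.5],[[0,0,-16],[0,0,0],-0.5],[[0,0,-24],[0,0,0],-0.5],[[0,0,-32],[0,0,0],-0.5],[[0,0,-40],[0,0,0],-0.5]]'
python3 -m jog '[[[0,0,-5],[0,0,0],-0.5],[[0,0,-10],[0,0,0],-0.5],[[0,0,-10],[0,0,0],-0.5]]'
python3 -c "from h import *;st();go(712,110,360,5.4);go(712,110,262,5.4)"
```

```text
time: 50.1
tool_pos: [0.5009, 0.0695, 0.2933]
ee_rot: [-3.136, -0.004, -1.476]
wrist_force: [0.8, -0.4, -0.7]
width: 0.0049
time: 50.6
tool_pos: [0.5008, 0.0698, 0.3652]
ee_rot: [3.141, -0.005, -0.773]
wrist_force: [0.6, -0.0, 1.0]
width: 0.0414
time: 51.1
tool_pos: [0.5006, 0.0698, 0.3647]
ee_rot: [3.138, -0.002, -0.074]
wrist_force: [-0.0, -0.6, 0.6]
width: 0.0701
time: 51.4
tool_pos: [0.5005, 0.0698, 0.3647]
ee_rot: [3.138, -0.002, 0.094]
wrist_force: [-0.1, 0.5, 0.8]
width: 0.0703
t 51.4 tcp [0.5005 0.0698 0.3647] rpy [ 3.138e+00 -2.000e-03  9.400e-02] F [-0.1  0.5  0.8] w 0.0703 q [ 0.03  0.01  1.14 -0.    1.99 -0.07]
go (712, 110, 360, 5.4) turn [ 0.2 -0.1 -0. ] shift [214.3 -20.2   5. ]
go (712, 110, 262, 5.4) turn [ 0.2 -0.1 -0. ] shift [214.2 -20.6 103. ]
```

```bash
python3 -m jog '[[[0,0,0],[45,-4,0],-0.5],[[0,0,0],[90,-8,0],-0.5],[[0,0,0],[135,-12,0],-0.5],[[0,0,0],[180,-16,0],-0.5],[[0,0,0],[214,-20,0],-0.5]]'
python3 -m jog '[[[0,0,0],[0,0,0],-0.5],[[0,0,0],[0,0,0],-0.5]]'
python3 - <<'E'
from lid import *
st();go(712,110,262,5.4);im,_=snap('side','side21');lidang('side21');snap('top','top21')
E
```

```text
time: 51.9
tool_pos: [0.7136, 0.1101, 0.3636]
ee_rot: [3.138, -0.001, 0.092]
wrist_force: [-0.3, 0.7, 0.4]
width: 0.0705
time: 52.1
tool_pos: [0.7124, 0.1099, 0.3618]
ee_rot: [3.138, 0.003, 0.093]
wrist_force: [-0.3, -0.6, 0.3]
width: 0.0706
t 52.1 tcp [0.7124 0.1099 0.3618] rpy [3.138e+00 3.000e-03 9.300e-02] F [-0.3 -0.6  0.3] w 0.0706 q [ 0.08  0.57  0.43 -0.    2.14 -0.02]
go (712, 110, 262, 5.4) turn [ 0.2  0.2 -0.1] shift [-0.1 -0.5 99.8]
side lid 2157 ang [103.2 104.1 105. ] rmax 0.2172703026257187 top z 0.28684535830035257
```

```bash
python3 - <<'E'
from m import *
P=W[50:108,138:248].reshape(-1,3);P=P[P[:,2]>.02];print('trays',np.round(np.percentile(P,[1,50,99],axis=0),3))
E
python3 -m jog '[[[0,0,0],[0,0,30],-0.5],[[0,0,0],[0,0,60],-0.5],[[0,0,0],[0,0,85],-0.5],[[0,0,0],[0,0,100],-0.5],[[0,0,0],[0,0,100],-0.5]]'
python3 -m jog '[[[0,0,0],[-10,0,0],-0.5],[[0,0,0],[-20,0,0],-0.5],[[0,0,0],[-30,0,0],-0.5],[[0,0,0],[-40,0,-3],-0.5],[[0,0,0],[-50,0,-6],-0.5]]'
python3 - <<'E'
from lid import *
st();im,_=snap('side','side22');lidang('side22')
E
```

```text
trays [[0.799 0.033 0.024]
 [0.856 0.202 0.147]
 [0.934 0.366 0.175]]
time: 52.7
tool_pos: [0.7092, 0.1091, 0.2657]
ee_rot: [3.137, -0.0, 0.094]
wrist_force: [-0.1, -0.1, -0.3]
width: 0.0703
time: 53.2
tool_pos: [0.6619, 0.1047, 0.2752]
ee_rot: [3.137, -0.009, 0.094]
wrist_force: [3.6, 0.7, 2.4]
width: 0.0705
t 53.2 tcp [0.6619 0.1047 0.2752] rpy [ 3.137 -0.009  0.094] F [3.6 0.7 2.4] w 0.0705 q [ 0.07  0.36  0.91 -0.    1.86 -0.02]
side lid 1654 ang [96.4 97.3 98.1] rmax 0.21749878018360969 top z 0.37919167029737955
```

```bash
python3 -m jog '[[[0,0,0],[-18,0,2],-0.5],[[0,0,0],[-36,0,3],-0.5],[[0,0,0],[-54,0,5],-0.5],[[0,0,0],[-72,0,8],-0.5],[[0,0,0],[-90,0,12],-0.5]]'
python3 -m jog '[[[0,0,0],[-10,0,3],-0.5],[[0,0,0],[-20,0,6],-0.5],[[0,0,0],[-28,0,9],-0.5],[[0,0,0],[-28,0,9],-0.5]]'
python3 - <<'E'
from lid import *
st();im,_=snap('side','side23');lidang('side23')
E
```

```text
time: 53.75
tool_pos: [0.5719, 0.0962, 0.261]
ee_rot: [3.138, -0.005, 0.094]
wrist_force: [1.8, 0.3, 1.1]
width: 0.0707
time: 54.15
tool_pos: [0.5431, 0.0935, 0.2505]
ee_rot: [3.138, -0.001, 0.094]
wrist_force: [0.5, 0.1, -0.3]
width: 0.0705
t 54.15 tcp [0.5431 0.0935 0.2505] rpy [ 3.138e+00 -1.000e-03  9.400e-02] F [ 0.5  0.1 -0.3] w 0.0705 q [ 0.07  0.09  1.28 -0.    1.77 -0.02]
side lid 415 ang [62.6 62.8 63.9] rmax 0.2218129720501534 top z 0.2731233092667491
```

```bash
python3 -m jog '[[[0,0,0],[0,0,-25],-0.5],[[0,0,0],[0,0,-50],-0.5],[[0,0,0],[0,0,-50],0.9],[[0,0,0],[0,0,-50],0.9],[[0,0,0],[0,0,-50],0.9]]'
python3 -m jog '[[[0,0,0],[0,0,0],0.9],[[0,0,0],[30,0,0],0.9],[[0,0,0],[62,0,0],0.9],[[0,0,0],[92,0,0],0.9],[[0,0,0],[92,0,0],0.9]]'
python3 -m jog '[[[0,0,0],[0,0,0],0.9],[[0,0,0],[0,0,25],0.9],[[0,0,0],[0,0,48],0.9],[[0,0,0],[0,0,50],0.9],[[0,0,0],[0,0,50],0.9]]'
python3 -c "from h import *;o=st();d=np.array(o['tool_pos'][:2])-[.547,.1346];print('a',d@[.9956,.0941],'b',d@[-.0941,.9956])"
```

```text
time: 54.7
tool_pos: [0.544, 0.0937, 0.2982]
ee_rot: [3.138, 0.002, 0.094]
wrist_force: [-0.5, -0.3, -0.0]
width: 0.05
time: 55.2
tool_pos: [0.638, 0.1024, 0.2955]
ee_rot: [3.138, 0.004, 0.094]
wrist_force: [0.2, 0.3, -0.9]
width: 0.01
time: 55.7
tool_pos: [0.635, 0.1022, 0.2506]
ee_rot: [3.138, -0.001, 0.094]
wrist_force: [-0.4, 0.3, 0.4]
width: 0.0049
t 55.7 tcp [0.635  0.1022 0.2506] rpy [ 3.138e+00 -1.000e-03  9.400e-02] F [-0.4  0.3  0.4] w 0.0049 q [ 0.07  0.3   1.04 -0.    1.81 -0.02]
a 0.08460345332562995 b -0.04051801933393868
```

```bash
python3 -m jog '[[[0,0,0],[-23,0,6],0.9],[[0,0,0],[-45,0,16],0.9],[[0,0,0],[-65,0,28],0.9],[[0,0,0],[-84,0,42],0.9],[[0,0,0],[-100,0,59],0.9]]'
python3 -m jog '[[[0,0,0],[-14,0,19],0.9],[[0,0,0],[-26,0,39],0.9],[[0,0,0],[-35,0,61],0.9],[[0,0,0],[-40,0,84],0.9],[[0,0,0],[-43,0,98],0.9]]'
python3 -m jog '[[[0,0,0],[0,0,3],0.9],[[0,0,0],[0,0,6],0.9],[[0,0,0],[0,0,6],0.9],[[0,0,0],[0,0,6],0.9]]'
python3 -c "
from lid import *
st();snap('side','side24');lidang('side24')"
```

```text
time: 56.2
tool_pos: [0.5373, 0.0927, 0.195]
ee_rot: [3.137, -0.01, 0.094]
wrist_force: [-0.1, 0.3, 1.1]
width: 0.0047
time: 56.7
tool_pos: [0.4943, 0.0883, 0.094]
ee_rot: [3.138, -0.005, 0.094]
wrist_force: [-0.1, 0.5, 0.9]
width: 0.0047
time: 57.1
tool_pos: [0.4951, 0.0882, 0.0881]
ee_rot: [3.137, -0.004, 0.094]
wrist_force: [-0.1, -0.1, 0.5]
width: 0.0046
t 57.1 tcp [0.4951 0.0882 0.0881] rpy [ 3.137 -0.004  0.094] F [-0.1 -0.1  0.5] w 0.0046 q [ 0.07  0.03  1.66 -0.    1.44 -0.03]
side lid 646 ang [5.1 5.9 8.6] rmax 0.21973360434794997 top z 0.2289240317395377
```

```bash
python3 -m jog '[[[0,0,0],[0,0,2],0.9],[[0,0,0],[0,0,4],0.9],[[0,0,0],[0,0,4],0.9]]'
python3 -m jog '[[[0,0,0],[0,0,2],0.9],[[0,0,0],[0,0,2],0.9],[[0,0,0],[0,0,2],0.9]]'
python3 -m jog '[[[0,0,0],[0,0,2],0.9],[[0,0,0],[0,0,2],0.9],[[0,0,0],[0,0,2],0.9]]'
python3 -m jog '[[[0,0,0],[0,0,2],0.9],[[0,0,0],[0,0,2],0.9],[[0,0,0],[0,0,2],0.9]]'
```

```text
time: 57.45
tool_pos: [0.4942, 0.0881, 0.0829]
ee_rot: [3.138, -0.002, 0.094]
wrist_force: [0.3, -0.5, 0.7]
width: 0.0048
time: 57.75
tool_pos: [0.4943, 0.0881, 0.0827]
ee_rot: [3.137, -0.003, 0.094]
wrist_force: [-3.0, -0.5, 6.2]
width: 0.0043
time: 58.05
tool_pos: [0.4943, 0.0881, 0.0826]
ee_rot: [3.137, -0.003, 0.094]
wrist_force: [-6.0, -0.1, 15.0]
width: 0.0051
time: 58.35
tool_pos: [0.4944, 0.0881, 0.0825]
ee_rot: [3.137, -0.004, 0.095]
wrist_force: [-10.5, -1.1, 22.6]
width: 0.0047
```

```bash
python3 -m jog '[[[0,0,0],[0,0,-20],0.9],[[0,0,0],[0,0,-60],0.9],[[0,0,0],[-30,0,-100],0.9],[[0,0,0],[-70,0,-140],0.9],[[0,0,0],[-100,0,-180],0.9]]'
python3 -m jog '[[[0,0,0],[0,40,0],0.9],[[0,0,0],[0,85,0],0.9],[[0,0,0],[0,130,0],0.9],[[0,0,0],[0,170,0],0.9],[[0,0,0],[0,210,0],0.9]]'
python3 -m jog '[[[0,0,0],[0,0,0],0.9],[[0,0,0],[0,0,0],0.9],[[0,0,0],[0,0,0],0.9]]'
python3 - <<'E'
from h import *
st();a,d=snap('top','top25');b,_=snap('side','side25');W=cloud('top',d)
c,s=np.cos(np.radians(5.4)),np.sin(np.radians(5.4));X=(W[...,0]-.547)*c+(W[...,1]-.1346)*s;Y=-(W[...,0]-.547)*s+(W[...,1]-.1346)*c
for x0 in range(-100,100,25):
    m=(X*1e3>x0)&(X*1e3<x0+25)&(abs(Y)<.13);print(x0,np.round(np.nanmedian(W[m,2])*1e3,1),end='; ')
m=(np.hypot(W[...,0]-.523,W[...,1]-.379)<.05)&(W[...,2]>.078)&(W[...,2]<.1);print('mug rim',m.sum(),np.round((W[m].max(0)+W[m].min(0))/2*1e3,1),np.round(np.ptp(W[m],axis=0)*1e3,1))
cv2.imwrite('pics/z25.png',np.clip(np.hstack([cv2.resize(a[50:290,90:470],(440,278)),cv2.resize(b[90:300,110:430],(360,278))])*1.4,0,255).astype(np.uint8)[...,::-1])
E
```

```text
time: 58.85
tool_pos: [0.3964, 0.0796, 0.2525]
ee_rot: [3.138, -0.0, 0.094]
wrist_force: [1.3, -0.3, -0.3]
width: 0.0043
time: 59.35
tool_pos: [0.4177, -0.131, 0.2526]
ee_rot: [3.138, -0.002, 0.094]
wrist_force: [-0.1, 0.0, 0.1]
width: 0.0043
time: 59.65
tool_pos: [0.4179, -0.1285, 0.2526]
ee_rot: [3.138, -0.002, 0.095]
wrist_force: [0.4, 0.1, -1.0]
width: 0.0047
t 59.65 tcp [ 0.4179 -0.1285  0.2526] rpy [ 3.138e+00 -2.000e-03  9.500e-02] F [ 0.4  0.1 -1. ] w 0.0047 q [-0.43 -0.17  1.53 -0.    1.78 -0.52]
-100 82.1; -75 82.2; -50 81.8; -25 81.9; 0 82.0; 25 81.9; 50 81.8; 75 82.2; mug rim 106 [519.1 380.   86.8] [70.7 65.8 17.1]
```

View pics/z25.png

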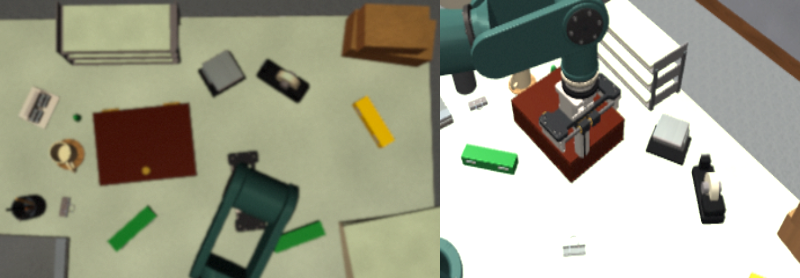

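```bash
python3 -c "from bench import close_job;print(close_job())"
```

```text
the job is handed in; nothing more can be done
None
```

The station is packed and handed in at about 60 s. I stood the mug on its coaster, then opened the box. I folded the pen tin and the one stapler on the cabinet top shut, laid both in the box and shut the lid. No second stapler showed in either camera, and I left the green and yellow look-alikes alone.

**Last checks:**
- **Lid:** its top reads 82 mm across the whole depth (82.5 mm expected when shut), and the fingertips met firm contact at 82.5 mm.
- **Stapler:** pressed once more inside the box, the cap stopped at 64 mm, which is fully shut.
- **Tin:** its lid read about 42 mm inside the box, which is fully shut.
- **Mug:** upright on the coaster, with its rim measured about 4 mm off the coaster's centre.
- **Other things:** the other desk things looked in place in the final picture, though the arm hid part of the front right.

**What went wrong on the way:**
- **Opening the lid:** I first tilted the tool the wrong way and the knob slipped out at about 32°. I regripped it with the tool vertical, and it slipped again at about 84°. I then pushed the lid to 103° from the front.
- **Forces:** the highest wrist force I read was about 41 N, for a moment at the first slip, against the 120 N limit.

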